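Lay the angle plate down against the bench stop

ROBOT

A 6-joint arm with a two-finger parallel gripper is mounted at the origin on a cart in front of the work surface, level with it; the furniture and walls round the work are solid. World frame = base frame: x ahead of the robot, y to its left, z up, the work surface at z = 0. Lengths are in m, angles in rad, forces in N, time in s.
With the tool pointing down it reaches from about 0.4 to 0.925 m from the base axis. Payload 3.4 kg.
Tool frame: the origin (TCP) lies between the finger pads; the fingertips stand 14 mm ahead of it and the grasp point (between the pads) lies 5 mm behind it; z points along the fingers, y is the direction in which the jaws open and shut (so a half turn about z gives the same grasp; the last joint's range is limited). The gripper opens to 85 mm and grips with 20 to 120 N. Pads are 22 mm wide; open, the fingers measure 114 mm over their backs; the gripper's body (76 mm by 85 mm) begins 54 mm behind the grasp point. The pads swing forward as they close: fully open they stand 13 mm farther back than shut.
Start: joints at [1.272, 0.307, 1.506, -0, 1.328, -0.073], TCP at [0.128, 0.561, 0.245] pointing down, gripper open.
Joint ranges: [-3.12, 3.12], [-1.05, 2.28], [0.14, 2.33], [-1.42, 4.57], [0.1, 2.73], [-2.68, 2.68]. Speed limits (rad/s): [2.57, 2.57, 3.14, 3.14, 3.14, 3.14].

INTERFACE

Orientations are given as a rotation vector (axis times angle).
In Python, from cell import monitor, vision, sign_off gives the robot as it stands.
- The arm moves only by the tool move_arm, never from a script. Its argument "plan" is a list of rows, each a list of 2 entries, a list of its own where there are three numbers: the shift along the tool's x, y, z in mm, then the turn, a rotation vector about the tool's x, y, z in degrees. A call has exactly 8 rows; each row is the pose to reach, as a shift and turn from the pose measured when the call began, along the tool's axes at that moment; what a row does not reach only later rows make up. A row lasts 1/10 s, in which the tool goes at most 50 mm and 8.59 degrees, less where a joint would pass 70% of its speed; a pose out of reach is approached as far as the arm can. A call with a gripper value outside its range is refused whole. "claw" is the opening, from -1 (shut) to 1 (fully open), set as the call begins (left out, the last holds). The fingers move at their own pace and stop on an object; "grip_force" is the grip in N (left out, the last holds). Time passes only in rows, so rows that repeat a pose let the fingers close, or fill a call up. It gives the time, the measured TCP pose, the force and the opening at its end, in the units of the state.
- monitor.state(): the state, without advancing time (a new reading comes with each control period).
- vision.snapshot(name): name is "side" or "top" or "wrist"; returns a dict with "img" (480x640x3 uint8, red, green, blue), "fovy" (degrees; the focal length in pixels is half the picture's height over the tangent of half this angle, whatever the lens; pixels are square), "cx", "cy" (the principal point, pixels), "extrinsics" (4x4, takes a point from camera to world coordinates). Camera axes: x right, y down, z forward; pixel columns grow to the right and rows downward; lengths in m; the calibration is good to about 2 mm. A picture is of the moment at which its call begins. There is no depth.
- sign_off(): hands the job in, once; it reports no verdict.
Trained networks look in a picture, given as the dict that the camera call returned (one of the last four; its "shot" number tells which), for a name from the list of things; names that differ only in an ending like _2 or _b are one class to them, and where a whole thing is asked for, a point or a joint stands for the part that bears it (a point fixed in the world has none). Each returns a list of dicts, best first, with "score" (0 to 1); they miss things now and then, are a little off and sometimes report something else, mostly with a low value. They report only what shows in the picture. A call takes as long as a camera call. They do not tell look-alikes from the thing itself.
- vision.cut_out(picture, thing): "region" (480x640 bool, what is visible of it).
- vision.landmark_of(picture, thing): "centre" ([x, y, z] in m, in world coordinates, good to about 4 mm: a listed point, or the origin of a listed thing).
The state is a dict: "time_s": time; "joint_positions": joint angles; "joint_vel": joint speeds; "effort": joint torques, N m; "tcp_pos": TCP position; "tcp_rot": TCP orientation; "contact_force": force on the tool from outside, world axes, zero at the start; "wrist_torque": the same for the moment, N m; "finger_gap": finger opening in m.
Only numpy, scipy, OpenCV 4.12 (cv2) and the standard library are available. Lean on these libraries where they do the work, as an engineer would, in place of code of your own. Each camera call takes 0.05 s, during which the arm holds its last target. There are 200 camera calls.

TASK

Lay the upright steel angle plate down on its long leg for marking out: with your fingertips tip it over, away from the wooden bench stop, and ease it down gently so that it never drops, then draw it back along the bench until the outer face of its foot is squarely against the stop. Only push it lightly, do not squeeze it or lift it off the bench, and leave the things around it where they are.

Things in the scene. Friction and masses are not known exactly. Their poses are not given: they have to be found in the camera images.
- angle_plate: loose steel L-shaped bracket, 0.3 to 0.5 kg, 48 mm wide along y, legs 8 mm thick, each slotted along its middle. It stands on its short leg (foot). Origin: middle of the outer bottom edge, over which it tips, on the bench. +z runs up the long leg, 95 mm (faces x = 0 and -8 mm); -x runs along the foot, 70 mm (top z = 8 mm). It tips towards its +x, about its y; lying, its foot stands up
- bench_stop: wooden bench stop, fixed: a straight bar 140 mm long along its y, 18 mm thick along its x, 22 mm high, two screw heads on top. Origin: centre of its underside on the bench. Its working face is x = +9 mm. The angle plate stands on that side with its foot pointing at the stop (within 9 degrees), 10 to 40 mm from it
- leg_end (a point): middle of the free end of the angle plate's long leg, on its outer face, 95 mm from the plate's origin. Pushed at this leg's inner face, high up at first, the plate tips about its edge; it balances at a lean of about 30 degrees and beyond that falls by itself unless held back
- foot_end (a point): middle of the free end of the angle plate's foot, on its underside, 70 mm from the plate's origin. The foot rises as the plate tips; a fingertip inside the L, best near the foot's free end, can hold the foot back and so let the long leg down
- loupe: bystander, loose: black watchmaker's loupe, 35 mm across, 26 mm high; origin at the centre of its underside
- acid_vial: bystander, loose: brown corked glass vial, 29 mm across, 68 mm high; origin at the centre of its underside
- mould_mid: bystander, loose: round plaster mould, 51 mm across, 19 mm high; origin at the centre of its underside
- bench_block: bystander, loose: square steel block behind the stop, 62 mm square, 23 mm high; origin at the centre of its underside
- mould_small_0: bystander, loose: small plaster mould, 35 x 38 mm, 11 mm high; origin at the centre of its underside
Not all that is in view belongs to the job. There is more than one size of the bench_stop; the one meant has the size given above.

How it is judged:
At the end, for the whole second after the job is handed in: The angle plate lies at rest flat on its long leg with its foot standing up; the foot's outer face is within 5 mm of the stop's working face, square to it within about 7 degrees, and its middle is within 45 mm of the stop's middle (height (world z) of foot_end above 0.064 m and height (world z) of leg_end below 0.008 m and height (world z) of angle_plate below 0.006 m and x of angle_plate in the frame of bench_stop between 0.005 and 0.014 m and y of angle_plate in the frame of bench_stop between -0.045 and 0.045 m and angle between the z axis of angle_plate and the x axis of bench_stop, either way round below 0.12 rad and linear speed of angle_plate below 0.02 m/s); the robot touches nothing.
It fails at once if the angle plate drops or falls: it turns faster than 6 rad/s (a fall over the last 7 degrees or more) (angular speed of angle_plate above 6 rad/s).
It fails at once if the angle plate is lifted: its tipping edge rises more than 20 mm off the bench (height (world z) of angle_plate above 0.02 m).
It fails at once if the angle plate is squeezed or pushed hard: the fingers bear on it with more than 30 N (contact force between the fingers and angle_plate above 30 N).
It fails at once if a bystander is moved more than 15 mm (distance of any of loupe, acid_vial, mould_mid, bench_block, mould_small_0 from where it was at the start of the episode above 0.015 m).
It also fails if it takes over 54 s, if anything falls off the work surface, if the arm or the gripper's body presses on something with over 40 N, if the wrist force passes 120 N, or if a joint passes its speed limit or range.

## Working session

There is one attempt and no reset: what is moved stays moved. The work goes in short steps, Python scripts to look and compute and a tool call to move; the robot and the scene stay as the last step left them, time stands still between calls to the robot, and variables do not carry over. Pictures are saved under pics/ and viewed, about 8 in all and at most 12, crops included, and the job is handed in when it is done.

Besides the shell and the picture viewer there is one more tool, called after "Request:" as name(argument=value, ...) on one line, values as JSON. move_arm: Moves the arm, as the interface text tells. Its arguments: {"type":"object","properties":{"plan":{"type":"array","items":{"type":"array"}},"claw":{"type":"number"},"grip_force":{"type":"number"}},"required":["plan"]}

```bash
ls; mkdir -p pics; cat > h.py <<'E'
import numpy as np, cv2
from scipy.spatial.transform import Rotation as R
from cell import monitor, vision, sign_off
def snap(n,f=None):
    p=vision.snapshot(n)
    if f: cv2.imwrite('pics/'+f,p['img'][:,:,::-1])
    return p
def fl(p): return 240/np.tan(np.radians(p['fovy'])/2)
def proj(p,X):
    T=np.linalg.inv(p['extrinsics']); c=T[:3,:3]@np.array(X)+T[:3,3]; f=fl(p)
    return np.array([p['cx']+f*c[0]/c[2],p['cy']+f*c[1]/c[2]])
def ray(p,u,v,z):
    T=np.array(p['extrinsics']); d=T[:3,:3]@np.array([(u-p['cx'])/fl(p),(v-p['cy'])/fl(p),1]); o=T[:3,3]
    return o+d*(z-o[2])/d[2]
E
python3 - <<'E'
from h import *
s=monitor.state(); print(s['time_s'],s['tcp_pos'],s['tcp_rot'],s['finger_gap'])
for n in ('top','side'):
    p=snap(n,n+'0.png'); print(n,fl(p),np.round(p['extrinsics'],3).tolist())
    for t in ['angle_plate','bench_stop','leg_end','foot_end','loupe','acid_vial','mould_mid','bench_block','mould_small_0']:
        print(t,[(np.round(d['centre'],3).tolist(),round(d['score'],2)) for d in vision.landmark_of(p,t)][:3])
E
```

```text
pics
0.0 [0.1279937  0.55990605 0.24441474] [-3.52356638e-01 -3.12137454e+00  3.01671189e-03] 0.08554422397410616
top 610.3867839249269 [[0.007, -0.993, 0.117, 0.379], [-1.0, -0.007, -0.004, -0.055], [0.005, -0.117, -0.993, 1.109], [0.0, 0.0, 0.0, 1.0]]
angle_plate [([0.506, -0.004, -0.001], 0.85)]
bench_stop [([0.367, 0.138, -0.002], 0.8), ([0.466, -0.306, 0.003], 0.64), ([0.507, -0.101, 0.001], 0.57)]
leg_end [([0.508, -0.008, 0.097], 0.9)]
foot_end [([0.497, -0.078, -0.003], 0.73), ([0.612, -0.053, 0.002], 0.66)]
loupe [([0.413, -0.039, 0.0], 0.68)]
acid_vial [([0.611, -0.055, 0.0], 0.84)]
mould_mid [([0.61, 0.025, -0.0], 0.66)]
bench_block []
mould_small_0 [([0.555, 0.121, -0.001], 0.6), ([0.608, 0.023, 0.001], 0.5)]
side 478.4140571125447 [[-0.905, -0.241, 0.349, 0.204], [-0.424, 0.508, -0.749, 0.559], [0.003, -0.827, -0.563, 0.576], [0.0, 0.0, 0.0, 1.0]]
angle_plate [([0.504, -0.002, -0.006], 0.71)]
bench_stop [([0.367, 0.136, 0.003], 0.61), ([0.465, -0.303, 0.0], 0.61)]
leg_end []
foot_end [([0.501, -0.073, 0.001], 0.89)]
loupe [([0.417, -0.04, -0.004], 0.92)]
acid_vial [([0.616, -0.055, 0.0], 0.87)]
mould_mid [([0.609, 0.028, 0.002], 0.58)]
bench_block [([0.487, -0.177, -0.001], 0.95)]
mould_small_0 [([0.558, 0.116, 0.001], 0.76)]
```

View pics/top0.png

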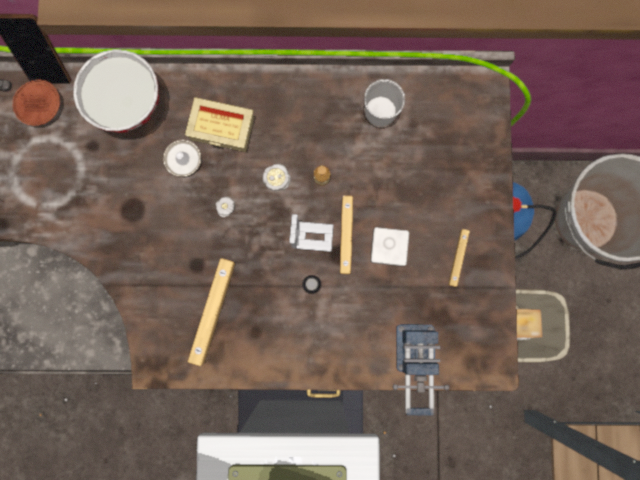

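View pics/side0.png

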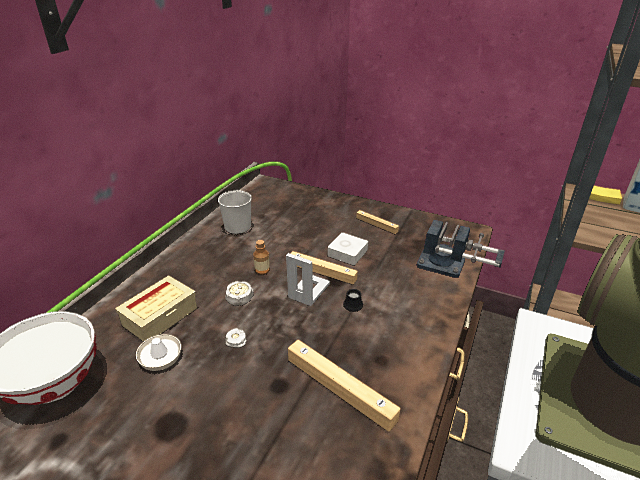

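Top view: the plate is at about (312,236), with its foot pointing right at the 140 mm stop at (347,235). The longer bar at (211,312) and the shorter one at (459,258) are look-alikes. The side view agrees, so the plate tips toward world +y. I'll refine yaw from the masks while moving over.

Request:
move_arm(plan=[[[-323,-193,0],[0,0,-8]],[[-323,-193,0],[0,0,-8]],[[-323,-193,0],[0,0,-8]],[[-323,-193,0],[0,0,-8]],[[-323,-193,0],[0,0,-8]],[[-323,-193,0],[0,0,-8]],[[-323,-193,0],[0,0,-8]],[[-323,-193,0],[0,0,-8]]], claw=-0.27)

```text
time_s: 1.8
tcp_pos: [0.4026, 0.2978, 0.2456]
tcp_rot: [0.138, 3.137, -0.001]
contact_force: [-0.1, 1.1, 0.0]
finger_gap: 0.0311
```

```bash
cat >> h.py <<'E'
def st():
    s=monitor.state(); M=R.from_rotvec(s['tcp_rot']).as_matrix()
    print('t',round(s['time_s'],2),'tcp',np.round(np.array(s['tcp_pos'])*1e3,1),'toolx',np.round(M[:,0],3),'tooly',np.round(M[:,1],3),'z',np.round(M[:,2],3),'F',np.round(s['contact_force'],1),'gap',round(s['finger_gap']*1e3,1))
    return s,M
def to(x,y,z,yaw): # tool-frame shift (mm) and turn (deg) to reach world mm, tool y at yaw deg, z down
    s,M=st(); d=M.T@(np.array([x,y,z])-np.array(s['tcp_pos'])*1e3)
    a=np.radians(yaw); ty=np.array([np.cos(a),np.sin(a),0]); tz=np.array([0,0,-1]); tx=np.cross(ty,tz)
    r=R.from_matrix(M.T@np.c_[tx,ty,tz]).as_rotvec(degrees=True); print('shift',np.round(d,1),'turn',np.round(r,1))
E
python3 - <<'E'
from h import *
st()
T=cv2.imread('pics/top0.png')
p=snap('top')
# yaw of stop: mask min-area rect of the candidate near (0.507,-0.1)
for t in ('bench_stop','angle_plate'):
    for d in vision.cut_out(p,t):
        m=d['region'].astype(np.uint8); ys,xs=np.nonzero(m)
        z=0.022 if t=='bench_stop' else 0.008
        P=np.array([ray(p,u,v,z)[:2] for u,v in zip(xs,ys)]).astype(np.float32)
        print(t,d['score'],cv2.minAreaRect(P*1000))
to(503,-40,245,85.5)
E
```

```text
t 1.8 tcp [402.6 297.8 245.6] toolx [-0.996  0.088 -0.002] tooly [ 0.088  0.996 -0.   ] z [ 0.002 -0.001 -1.   ] F [-0.1  1.1  0. ] gap 31.1
bench_stop 0.95 ((463.8579406738281, -299.9533996582031), (17.746593475341797, 101.35575866699219), 75.462890625)
bench_stop 0.71 ((365.0947570800781, 137.5855712890625), (29.017126083374023, 190.2681121826172), 73.92847442626953)
bench_stop 0.69 ((504.46990966796875, -98.74493408203125), (20.300912857055664, 139.63131713867188), 88.36263275146484)
angle_plate 0.84 ((508.1338806152344, -37.19434356689453), (76.1292724609375, 60.12049865722656), 85.59634399414062)
t 1.95 tcp [401.2 299.3 245.4] toolx [-0.996  0.089 -0.   ] tooly [0.089 0.996 0.   ] z [ 0.  0. -1.] F [-0.2 -0.4  0.3] gap 31.3
shift [-1.316e+02 -3.289e+02  3.000e-01] turn [ 0.   0.  -0.6]
```

Request:
move_arm(plan=[[[-132,-329,0],[0,0,-0.5]],[[-132,-329,0],[0,0,-0.5]],[[-132,-329,0],[0,0,-0.5]],[[-132,-329,0],[0,0,-0.5]],[[-132,-329,0],[0,0,-0.5]],[[-132,-329,0],[0,0,-0.5]],[[-132,-329,0],[0,0,-0.5]],[[-132,-329,0],[0,0,-0.5]]])

```text
time_s: 2.75
tcp_pos: [0.5053, -0.0436, 0.2455]
tcp_rot: [0.132, 3.137, -0.003]
contact_force: [-0.3, 1.0, 0.7]
finger_gap: 0.0314
```

```bash
python3 - <<'E'
from h import *
s,M=st()
p=snap('wrist','w1.png'); print(fl(p),np.round(p['extrinsics'],3).tolist())
for t in ['angle_plate','bench_stop','leg_end','foot_end']:
    print(t,[(np.round(d['centre'],3).tolist(),round(d['score'],2)) for d in vision.landmark_of(p,t)][:3])
E
```

```text
t 2.75 tcp [505.3 -43.6 245.5] toolx [-0.996  0.084 -0.002] tooly [ 0.084  0.996 -0.002] z [ 0.002 -0.002 -1.   ] F [-0.3  1.   0.7] gap 31.4
372.61710641818485 [[0.084, 0.955, 0.283, 0.433], [0.996, -0.08, -0.027, -0.036], [-0.003, 0.285, -0.959, 0.375], [0.0, 0.0, 0.0, 1.0]]
angle_plate [([0.501, -0.005, -0.002], 0.92)]
bench_stop [([0.503, -0.101, -0.004], 0.9), ([0.367, 0.14, -0.002], 0.84)]
leg_end [([0.504, -0.003, 0.096], 0.62)]
foot_end [([0.503, -0.072, -0.002], 0.72)]
```

View pics/w1.png

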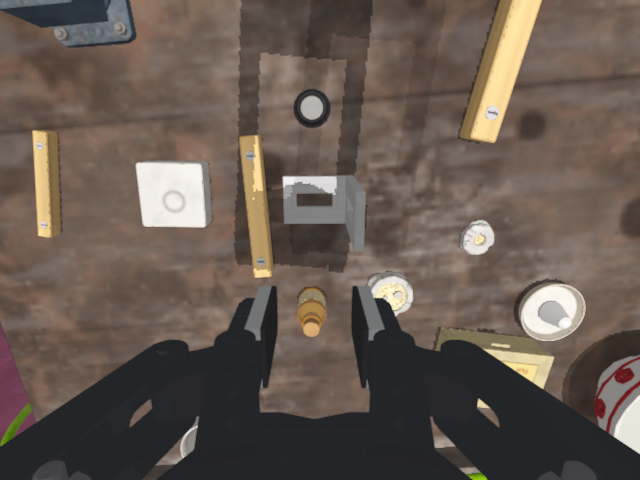

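The wrist view shows the plate's foot spanning (284–340, 176–224), the leg top at (356,180–250), the stop's working face near column 268 and the fingertips at (265,290) and (362,290). Next I'll measure the corners and the fingers' outer width.

```bash
python3 - <<'E'
from h import *
s,M=st(); p=snap('wrist'); o=np.array(s['tcp_pos'])
im=p['img'][:,:,::-1].copy()
for (u,v,z) in [(284,177,.008),(284,223,.008),(337,177,.008),(263,137,.022),(272,275,.022),(240,137,.022)]:
    print((u,v,z),np.round(ray(p,u,v,z)*1e3,1))
# known-size check: model plate corners projected
big=cv2.resize(im,None,fx=2,fy=2,interpolation=cv2.INTER_CUBIC)
def dot(X,c): 
    q=proj(p,X)*2+.5; cv2.circle(big,tuple(int(a) for a in np.round(q)),2,c,-1)
for y in (-30,-25,-20,-15.6,15.6,20,25,30):
  for z in (4,9,14): dot(o+M@np.array([0,y,z])/1e3,(0,0,255) if z==14 else (0,255,0) if z==9 else (255,0,0))
def plate(o2,yaw,c):
    a=np.radians(yaw); ex=np.array([np.cos(a),np.sin(a),0]); ey=np.array([-np.sin(a),np.cos(a),0])
    for x,z in [(0,95),(-8,95),(-8,8),(-70,8),(-70,0)]:
        for y in (-24,24): dot(np.array([o2[0],o2[1],0])+(ex*x+ey*y+np.array([0,0,z]))/1e3,c)
plate((.503,-.004),85.3,(0,0,255))
for y in (-70,70): dot(np.array([.504+y/1e3,-.100+.009,.022]),(0,255,255))
cv2.imwrite('pics/w2.png',big[240:840,400:1000])
E
```

```text
t 3.0 tcp [502.7 -38.  245.1] toolx [-0.997  0.078  0.001] tooly [0.078 0.997 0.001] z [-0.001  0.001 -1.   ] F [-0.5  1.6 -0.1] gap 31.3
(284, 177, 0.008) [474.2 -64.5   8. ]
(284, 223, 0.008) [520.5 -69.3   8. ]
(337, 177, 0.008) [478.3 -12.7   8. ]
(263, 137, 0.022) [434.7 -78.8  22. ]
(272, 275, 0.022) [570.4 -85.6  22. ]
(240, 137, 0.022) [433.1 -99.7  22. ]
```

View pics/w2.png

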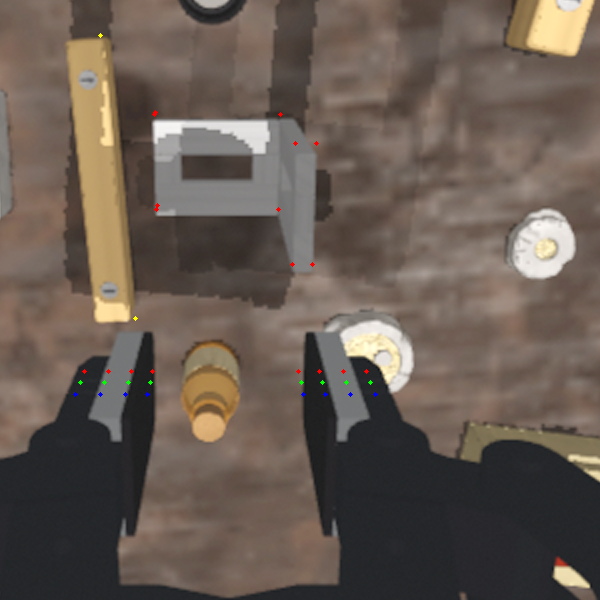

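Measured: plate origin about (506,-4) mm, ex yaw about 85.3°; stop face at y about -90 mm, normal about 89°. Fingertips lie about 7 mm ahead of the TCP at this opening. Next is a planner that lets one finger push the leg while the other is ready above the foot.

```bash
cat >> h.py <<'E'
G=dict(O=np.array([506.,-4.,0]),yaw=85.3,S=64.,zt=7.)
def frame(phi,yaw):
    a=np.radians(yaw); u=np.array([np.cos(a),np.sin(a),0]); f=np.radians(phi); k=np.array([0,0,1.])
    ty=u*np.cos(f)+k*np.sin(f); tz=u*np.sin(f)-k*np.cos(f); return np.c_[np.cross(ty,tz),ty,tz],u,k
def tcpA(Y,Z,phi,side=1,**kw):
    g={**G,**kw}; M,u,k=frame(phi,g['yaw']); P=g['O']+u*Y+k*Z
    return P-M@np.array([0,side*g['S']/2,g['zt']]),M
def legpt(th,zz): t=np.radians(th); return -8*np.cos(t)+zz*np.sin(t), 8*np.sin(t)+zz*np.cos(t)
def footpt(th,a): t=np.radians(th); return -a*np.cos(t)+8*np.sin(t), a*np.sin(t)+8*np.cos(t)
def rows(poses):
    s,M=st(); o=np.array(s['tcp_pos'])*1e3
    for P,Mt in poses:
        print(np.round(M.T@(P-o),1).tolist(),np.round(R.from_matrix(M.T@Mt).as_rotvec(degrees=True),1).tolist(),' world',np.round(P,0))
E
python3 - <<'E'
from h import *
rows([tcpA(-22,130,10),tcpA(-22,82,10),tcpA(-22,82,10,S=64)])
E
```

```text
t 3.05 tcp [502.7 -38.  245.2] toolx [-0.997  0.078  0.001] tooly [0.078 0.997 0.001] z [-0.001  0.001 -1.   ] F [-0.5  0.4  0.3] gap 31.3
[-0.5, -20.7, 113.8] [-9.9, -0.1, 0.2]  world [502. -59. 131.]
[-0.5, -20.8, 161.8] [-9.9, -0.1, 0.2]  world [502. -59.  83.]
[-0.5, -20.8, 161.8] [-9.9, -0.1, 0.2]  world [502. -59.  83.]
```

Request:
move_arm(plan=[[[0,-20,40],[-8,0,0]],[[0,-21,80],[-10,0,0]],[[0,-21,110],[-10,0,0]],[[0,-21,130],[-10,0,0]],[[0,-21,145],[-10,0,0]],[[0,-21,160],[-10,0,0]],[[0,-21,160],[-10,0,0]],[[0,-21,160],[-10,0,0]]], claw=0.08, grip_force=20)

```text
time_s: 3.85
tcp_pos: [0.5009, -0.0574, 0.0854]
tcp_rot: [0.119, 3.122, 0.275]
contact_force: [0.1, -0.4, 0.5]
finger_gap: 0.0462
```

```bash
cat >> h.py <<'E'
def view(name,f,box,sc=3,th=None,O=None):
    s,M=st(); p=snap(name); o=np.array(s['tcp_pos'])*1e3; x0,y0,x1,y1=box
    im=cv2.resize(np.ascontiguousarray(p['img'][y0:y1,x0:x1,::-1]),None,fx=sc,fy=sc,interpolation=cv2.INTER_CUBIC)
    def dot(X,c): 
        q=(proj(p,np.array(X)/1e3)-[x0,y0]+.5)*sc; cv2.circle(im,tuple(int(a) for a in np.round(q)),2,c,-1)
    for y in (-1,1):
        for x in (-11,11): dot(o+M@np.array([x,y*G['S']/2,G['zt']]),(0,255,0))
    if th is not None:
        t=np.radians(th); _,u,k=frame(0,G['yaw']); w=np.cross(k,u)
        for px,pz in [(0,95),(-8,95),(-8,8),(-70,8),(-70,0),(0,0)]:
            for y in (-24,24): dot((G['O'] if O is None else O)+u*(px*np.cos(t)+pz*np.sin(t))+k*(-px*np.sin(t)+pz*np.cos(t))+w*y,(0,0,255))
    cv2.imwrite('pics/'+f,im); return p
E
python3 - <<'E'
from h import *
p=view('side','s1.png',(230,200,430,350),4,0)
print(monitor.state()['finger_gap'])
rows([tcpA(*legpt(t,82),10) for t in (0,5,10,15)])
E
```

```text
t 3.85 tcp [500.9 -57.4  85.4] toolx [-0.997  0.076  0.001] tooly [0.075 0.982 0.175] z [ 0.012  0.175 -0.985] F [ 0.1 -0.4  0.5] gap 46.2
0.04593749058661528
t 3.9 tcp [501.4 -57.8  85.8] toolx [-0.997  0.076 -0.   ] tooly [0.075 0.982 0.175] z [ 0.013  0.174 -0.985] F [-0.3  0.5  0.2] gap 45.9
[-0.3, 12.7, 4.8] [0.1, -0.1, 0.3]  world [503. -45.  83.]
[-0.3, 19.8, 5.6] [0.1, -0.1, 0.3]  world [503. -37.  84.]
[-0.4, 26.8, 7.1] [0.1, -0.1, 0.3]  world [504. -30.  83.]
[-0.4, 33.7, 9.2] [0.1, -0.1, 0.3]  world [504. -23.  83.]
```

View pics/s1.png

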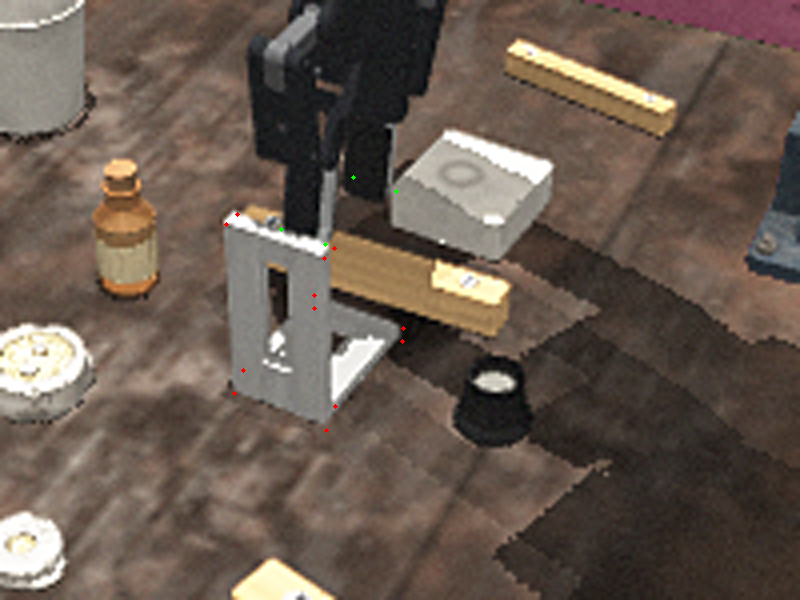

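The side view shows the model points matching the plate (leg top at (228–330, 225–250)). The +y finger is inside the L just behind the leg, and the other finger hangs above the foot end. Start pushing slowly.

Request:
move_arm(plan=[[[0,4,1],[0,0,0]],[[0,8,3],[0,0,0]],[[0,11,4],[0,0,0]],[[0,14,5],[0,0,0]],[[0,17,5],[0,0,0]],[[0,20,6],[0,0,0]],[[0,23,6],[0,0,0]],[[0,26,7],[0,0,0]]])

```text
time_s: 4.7
tcp_pos: [0.5034, -0.0309, 0.0835]
tcp_rot: [0.119, 3.121, 0.275]
contact_force: [-0.1, -0.3, 1.1]
finger_gap: 0.0462
```

```bash
cat >> h.py <<'E'
def fit(names=('side','top'),th0=0,O0=None,ps=None):
    # silhouette fit of lean + slide along u from the network masks
    from scipy.optimize import minimize
    O0=G['O'] if O0 is None else O0
    D=[]
    for n in names:
        p=snap(n); c=vision.cut_out(p,'angle_plate')
        if c: D.append((p,c[0]['region']))
    _,u,k=frame(0,G['yaw']); w=np.cross(k,u)
    def faces(th,sl):
        t=np.radians(th); out=[]
        def W(px,pz,y): return (O0+u*(sl+px*np.cos(t)+pz*np.sin(t))+k*(-px*np.sin(t)+pz*np.cos(t))+w*y)/1e3
        for b in [(-8,0,0,95),(-70,0,0,8)]:
            out.append([W(x,z,y) for x in (b[0],b[2]) for z in (b[1],b[3]) for y in (-24,24)])
        return out
    def cost(v):
        s=0
        for p,m in D:
            A=np.zeros((480,640),np.uint8)
            for f in faces(*v): cv2.fillConvexPoly(A,cv2.convexHull(np.array([proj(p,X) for X in f],np.float32)).astype(np.int32),1)
            ys,xs=np.nonzero(A|m); B=A.astype(bool)
            # visible mask must lie in the model; uncovered model is penalised less (slots, occlusion)
            s+=(m&~B).sum()+0.5*(B&~m).sum()
        return s
    g=[(cost((t,sl)),t,sl) for t in np.arange(max(0,th0-20),min(92,th0+22),2) for sl in np.arange(-16,17,4)]
    b=min(g); g=[(cost((t,sl)),t,sl) for t in np.arange(b[1]-2,b[1]+2.1,1) for sl in np.arange(b[2]-4,b[2]+5,1)]
    b=min(g); print('fit lean',b[1],'slide',b[2],'cost',b[0],'masks',[int(m.sum()) for _,m in D]); return b
E
python3 - <<'E'
from h import *
fit(th0=10)
s,M=st()
A=np.array(s['tcp_pos'])*1e3+M@[0,32,7]; _,u,k=frame(0,85.3); print('A rel O',(A-G['O'])@u,A[2])
E
```

```text
fit lean 12.0 slide 0 cost 64.5 masks [1326]
t 4.9 tcp [503.4 -31.   83.4] toolx [-0.997  0.076  0.   ] tooly [0.075 0.982 0.175] z [ 0.013  0.174 -0.985] F [ 0.4 -1.1 -0.3] gap 46.5
A rel O 5.592279984264739 82.12827454586704
```

Lean is about 12° with no slide, which puts the finger backs about 3.5 mm wider than assumed (S about 71). I'll narrow the opening to 40 mm (S about 65), push on to about 22°, then slide down the leg.

```bash
sed -i 's/S=64\.,zt/S=65.,zt/' h.py; python3 - <<'E'
from h import *
rows([tcpA(*legpt(t,zz),f) for t,zz,f in ((12,82,10),(17,82,10),(22,82,10),(22,70,10),(22,60,10),(22,50,10))])
E
```

```text
t 4.9 tcp [503.4 -31.   83.4] toolx [-0.997  0.076  0.   ] tooly [0.075 0.982 0.175] z [ 0.013  0.174 -0.985] F [ 0.4 -1.1 -0.3] gap 46.5
[-0.4, 3.0, 0.9] [0.1, -0.1, 0.3]  world [504. -28.  83.]
[-0.4, 9.8, 3.2] [0.1, -0.1, 0.3]  world [505. -21.  82.]
[-0.5, 16.4, 6.1] [0.1, -0.1, 0.3]  world [505. -14.  80.]
[-0.5, 10.0, 16.3] [0.1, -0.1, 0.3]  world [505. -18.  69.]
[-0.4, 4.7, 24.8] [0.1, -0.1, 0.3]  world [505. -22.  60.]
[-0.4, -0.6, 33.2] [0.1, -0.1, 0.3]  world [504. -26.  51.]
```

Request:
move_arm(plan=[[[0,2,1],[0,0,0]],[[0,4,1],[0,0,0]],[[0,6,2],[0,0,0]],[[0,8,2.5],[0,0,0]],[[0,10,3],[0,0,0]],[[0,12,4],[0,0,0]],[[0,14,5],[0,0,0]],[[0,16,6],[0,0,0]]], claw=-0.06)

```text
time_s: 5.7
tcp_pos: [0.5047, -0.014, 0.0803]
tcp_rot: [0.118, 3.121, 0.275]
contact_force: [-0.3, -0.1, 0.9]
finger_gap: 0.0404
```

```bash
python3 - <<'E'
from h import *
fit(th0=22)
rows([tcpA(*legpt(t,zz),f) for t,zz,f in ((22,82,10),(22,75,10),(22,65,10),(22,56,10))])
E
```

```text
fit lean 20.0 slide 0 cost 897.5 masks [1200, 172]
t 5.9 tcp [504.7 -14.2  80.3] toolx [-0.997  0.076  0.   ] tooly [0.074 0.982 0.175] z [ 0.013  0.174 -0.985] F [ 0.1 -0.1  0.4] gap 40.5
[-0.5, 0.3, 0.1] [0.1, -0.1, 0.4]  world [505. -14.  80.]
[-0.5, -3.4, 6.0] [0.1, -0.1, 0.4]  world [505. -17.  74.]
[-0.4, -8.7, 14.5] [0.1, -0.1, 0.4]  world [505. -20.  65.]
[-0.4, -13.5, 22.1] [0.1, -0.1, 0.4]  world [504. -24.  56.]
```

Request:
move_arm(plan=[[[0,-2.5,4],[0,0,0]],[[0,-5,8.5],[0,0,0]],[[0,-7.5,12.5],[0,0,0]],[[0,-10,16.5],[0,0,0]],[[0,-12.5,20.5],[0,0,0]],[[0,-15,24.5],[0,0,0]],[[0,-17,27.5],[0,0,0]],[[0,-18,29],[0,0,0]]])

```text
time_s: 6.7
tcp_pos: [0.5036, -0.027, 0.0482]
tcp_rot: [0.118, 3.121, 0.275]
contact_force: [-0.5, -0.8, 0.1]
finger_gap: 0.0401
```

```bash
python3 - <<'E'
from h import *
b=fit(names=('side',),th0=22)
p=view('side','s2.png',(230,200,430,350),4,b[1])
E
```

```text
fit lean 22.0 slide -2 cost 172.5 masks [1062]
t 6.8 tcp [503.5 -26.9  48.3] toolx [-0.997  0.076  0.001] tooly [0.075 0.982 0.175] z [ 0.013  0.174 -0.985] F [ 0.4 -0.8 -0.8] gap 40.3
```

View pics/s2.png

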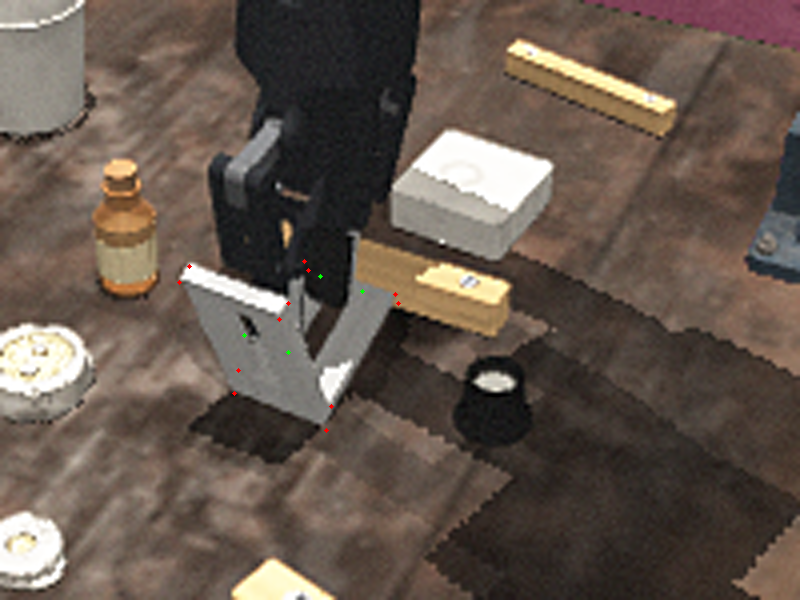

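The plate leans at 22° on the +y finger, and the other fingertip hangs just over the foot's free end (about (345,300)). Now I'll rotate the tool with the plate through the balance point.

```bash
python3 - <<'E'
from h import *
rows([tcpA(*legpt(t,44),32-t) for t in (22,24,26,28,30,32,34,36)])
E
```

```text
t 6.85 tcp [503.6 -26.9  48.5] toolx [-0.997  0.076  0.   ] tooly [0.075 0.982 0.175] z [ 0.013  0.174 -0.985] F [-0.1  0.7  0. ] gap 40.1
[-0.5, -1.8, 3.2] [0.1, -0.1, 0.4]  world [504. -28.  45.]
[-0.5, -0.1, 2.7] [2.1, -0.1, 0.4]  world [504. -26.  46.]
[-0.5, 1.7, 2.2] [4.1, -0.1, 0.4]  world [504. -25.  47.]
[-0.5, 3.4, 1.8] [6.1, -0.1, 0.4]  world [504. -23.  47.]
[-0.5, 5.2, 1.5] [8.1, -0.1, 0.4]  world [505. -22.  48.]
[-0.5, 6.9, 1.2] [10.1, -0.0, 0.4]  world [505. -20.  49.]
[-0.5, 8.7, 0.9] [12.1, -0.0, 0.4]  world [505. -18.  49.]
[-0.6, 10.5, 0.8] [14.1, -0.0, 0.4]  world [505. -16.  50.]
```

Request:
move_arm(plan=[[[0,-1,1.5],[0,0,0]],[[0,0,1.5],[2,0,0]],[[0,1.7,1.2],[4,0,0]],[[0,3.5,0.8],[6,0,0]],[[0,5.2,0.5],[8,0,0]],[[0,7,0.2],[10,0,0]],[[0,7.9,0],[11,0,0]],[[0,8.7,0],[12,0,0]]])

```text
time_s: 7.65
tcp_pos: [0.5044, -0.0178, 0.0502]
tcp_rot: [-0.118, -3.138, 0.054]
contact_force: [-0.3, 0.1, 0.1]
finger_gap: 0.0398
```

```bash
cat >> h.py <<'E'
def rel():
    s,M=st(); _,u,k=frame(0,G['yaw']); o=np.array(s['tcp_pos'])*1e3-G['O']
    print('phi',round(np.degrees(np.arctan2(M[2,1],M[:,1]@u)),1))
    for n,y in (('A',1),('B',-1)):
        q=o+M@[0,y*G['S']/2,G['zt']]; print(n,'Y',round(q@u,1),'Z',round(q[2],1))
E
python3 - <<'E'
from h import *
rel()
b=fit(names=('side',),th0=34)
rel()
b=fit(names=('side',),th0=34)
E
```

```text
t 7.65 tcp [504.4 -17.8  50.2] toolx [-0.997  0.075 -0.   ] tooly [ 0.075  0.997 -0.034] z [-0.002 -0.034 -0.999] F [-0.3  0.1  0.1] gap 39.8
phi -2.0
A Y 18.3 Z 42.1
B Y -46.6 Z 44.3
fit lean 12.0 slide -20 cost 0 masks []
t 7.75 tcp [504.4 -17.6  50.1] toolx [-0.997  0.074  0.   ] tooly [ 0.074  0.997 -0.034] z [-0.003 -0.034 -0.999] F [ 0.2 -0.2  0.9] gap 39.7
phi -1.9
A Y 18.6 Z 42.0
B Y -46.4 Z 44.2
fit lean 37.0 slide 0 cost 257.0 masks [771]
```

The plate has passed balance and rests on the foot finger at about 36.5°, 64 mm out on the foot, with no slide. Now let it down along the arc.

```bash
python3 - <<'E'
from h import *
rows([tcpA(*footpt(t,63.5-(t-36.5)*.06),-2-(t-36.5)*.1,side=-1) for t in (36.5,39,41.5,44,46.5,49,51.5,54,56)])
E
```

```text
t 7.85 tcp [504.3 -18.   50.1] toolx [-0.997  0.075  0.   ] tooly [ 0.075  0.997 -0.033] z [-0.003 -0.033 -0.999] F [-0.1 -0.1 -0.4] gap 40.0
[-0.6, 0.6, -0.0] [0.1, 0.0, 0.4]  world [505. -18.  50.]
[-0.6, 2.6, -1.8] [0.3, 0.0, 0.4]  world [505. -15.  52.]
[-0.6, 4.7, -3.5] [0.6, 0.0, 0.4]  world [505. -13.  53.]
[-0.6, 7.0, -5.2] [0.8, 0.0, 0.4]  world [505. -11.  55.]
[-0.6, 9.2, -6.7] [1.1, 0.0, 0.4]  world [506.  -9.  56.]
[-0.6, 11.6, -8.1] [1.3, 0.0, 0.4]  world [506.  -6.  58.]
[-0.6, 14.0, -9.4] [1.6, 0.0, 0.4]  world [506.  -4.  59.]
[-0.7, 16.4, -10.6] [1.8, 0.0, 0.4]  world [506.  -1.  60.]
[-0.7, 18.4, -11.4] [2.0, 0.0, 0.4]  world [506.   1.  61.]
```

Request:
move_arm(plan=[[[0,2.6,-1.8],[0.3,0,0]],[[0,4.7,-3.5],[0.6,0,0]],[[0,7,-5.2],[0.8,0,0]],[[0,9.2,-6.7],[1,0,0]],[[0,11.6,-8.1],[1.3,0,0]],[[0,14,-9.4],[1.6,0,0]],[[0,16.4,-10.6],[1.8,0,0]],[[0,18.4,-11.4],[2,0,0]]])

```text
time_s: 8.65
tcp_pos: [0.5058, 0.001, 0.061]
tcp_rot: [-0.118, -3.135, 0.107]
contact_force: [0.1, 0.3, 0.4]
finger_gap: 0.0402
```

```bash
python3 - <<'E'
from h import *
rel()
b=fit(names=('side',),th0=56)
b=fit(names=('side',),th0=56)
p=view('side','s3.png',(230,200,430,350),4,b[1])
rows([tcpA(*footpt(t,62.3-(t-56)*.1),-4-(t-56)*.1,side=-1) for t in (56,58,60,62,64,66,68,70,72)])
E
```

```text
t 8.65 tcp [505.8   1.   61. ] toolx [-0.997  0.075 -0.   ] tooly [ 0.075  0.995 -0.068] z [-0.005 -0.068 -0.998] F [0.1 0.3 0.4] gap 40.2
phi -3.9
A Y 36.9 Z 51.8
B Y -27.9 Z 56.3
fit lean 58.0 slide 0 cost 262.5 masks [1107]
fit lean 58.0 slide 0 cost 267.0 masks [1098]
t 8.85 tcp [505.8   0.8  60.8] toolx [-0.997  0.075  0.   ] tooly [ 0.075  0.995 -0.068] z [-0.005 -0.068 -0.998] F [0.3 0.2 0.9] gap 40.4
t 8.9 tcp [505.8   0.7  60.8] toolx [-0.997  0.075  0.   ] tooly [ 0.075  0.995 -0.068] z [-0.005 -0.068 -0.998] F [0.7 0.4 0.9] gap 40.4
[-0.6, 0.0, -0.0] [0.1, 0.0, 0.4]  world [506.   1.  61.]
[-0.6, 2.1, -0.8] [0.3, 0.0, 0.4]  world [507.   3.  62.]
[-0.6, 4.2, -1.6] [0.5, 0.0, 0.4]  world [507.   5.  62.]
[-0.6, 6.2, -2.2] [0.7, 0.0, 0.4]  world [507.   7.  63.]
[-0.7, 8.4, -2.8] [0.9, 0.0, 0.4]  world [507.   9.  63.]
[-0.7, 10.5, -3.3] [1.1, 0.0, 0.4]  world [507.  11.  63.]
[-0.7, 12.6, -3.7] [1.3, 0.0, 0.4]  world [507.  13.  64.]
[-0.7, 14.8, -4.1] [1.5, 0.0, 0.4]  world [508.  16.  64.]
[-0.7, 16.9, -4.3] [1.7, 0.0, 0.4]  world [508.  18.  64.]
```

View pics/s3.png

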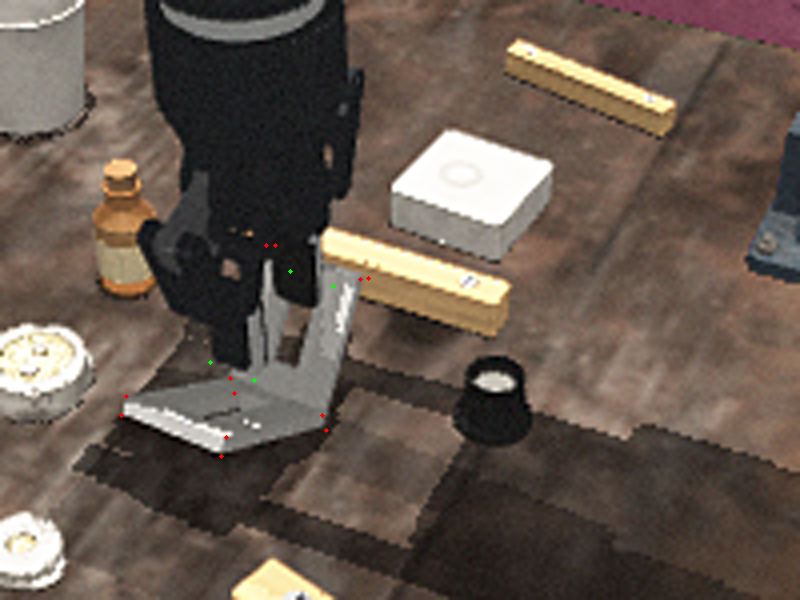

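Held at about 57°, the foot finger near the free end (about (318,295)), no slide. Continue to 72°.

Request:
move_arm(plan=[[[0,2.1,-0.8],[0.2,0,0]],[[0,4.2,-1.6],[0.4,0,0]],[[0,6.2,-2.2],[0.6,0,0]],[[0,8.4,-2.8],[0.8,0,0]],[[0,10.5,-3.3],[1,0,0]],[[0,12.6,-3.7],[1.2,0,0]],[[0,14.8,-4.1],[1.4,0,0]],[[0,16.9,-4.3],[1.6,0,0]]])

```text
time_s: 9.7
tcp_pos: [0.5071, 0.0181, 0.064]
tcp_rot: [-0.118, -3.132, 0.151]
contact_force: [-1.0, 0.7, 1.9]
finger_gap: 0.0403
```

```bash
python3 - <<'E'
from h import *
rel()
b=fit(names=('side',),th0=72)
b=fit(names=('side',),th0=72)
rows([tcpA(*footpt(t,60.7-(t-72)*.2),-5.5-(t-72)*.1,side=-1) for t in (72,74,76,78,80,82,84,86,88)])
E
```

```text
t 9.7 tcp [507.1  18.1  64. ] toolx [-0.997  0.075 -0.   ] tooly [ 0.075  0.993 -0.096] z [-0.007 -0.096 -0.995] F [-1.   0.7  1.9] gap 40.3
phi -5.5
A Y 53.8 Z 53.9
B Y -10.9 Z 60.1
fit lean 73.0 slide 1 cost 271.5 masks [1397]
fit lean 75.0 slide -2 cost 267.0 masks [1406]
t 9.9 tcp [507.1  18.   63.9] toolx [-0.997  0.075  0.   ] tooly [ 0.074  0.993 -0.096] z [-0.007 -0.096 -0.995] F [1.6 1.2 0.8] gap 40.2
[-0.7, -0.1, -0.1] [-0.0, 0.0, 0.4]  world [508.  18.  64.]
[-0.7, 2.1, -0.2] [0.2, 0.0, 0.4]  world [508.  20.  64.]
[-0.7, 4.3, -0.2] [0.4, 0.0, 0.4]  world [508.  22.  64.]
[-0.8, 6.6, -0.1] [0.6, 0.0, 0.4]  world [508.  24.  63.]
[-0.8, 8.8, 0.1] [0.8, 0.0, 0.4]  world [509.  27.  63.]
[-0.8, 10.9, 0.4] [1.0, 0.0, 0.4]  world [509.  29.  63.]
[-0.8, 13.1, 0.7] [1.2, 0.0, 0.4]  world [509.  31.  62.]
[-0.8, 15.2, 1.1] [1.4, 0.0, 0.4]  world [509.  33.  61.]
[-0.8, 17.4, 1.6] [1.6, 0.0, 0.4]  world [509.  35.  61.]
```

Request:
move_arm(plan=[[[0,1.6,-0.2],[0.1,0,0]],[[0,3.2,-0.2],[0.3,0,0]],[[0,5,-0.1],[0.4,0,0]],[[0,6.6,0],[0.6,0,0]],[[0,8.3,0.1],[0.7,0,0]],[[0,10,0.3],[0.9,0,0]],[[0,11.6,0.5],[1,0,0]],[[0,13.1,0.7],[1.2,0,0]]])

```text
time_s: 10.7
tcp_pos: [0.5081, 0.0311, 0.062]
tcp_rot: [-0.117, -3.13, 0.184]
contact_force: [-0.4, 2.2, 1.7]
finger_gap: 0.0404
```

```bash
python3 - <<'E'
from h import *
rel()
b=fit(names=('side',),th0=80)
b=fit(names=('side',),th0=80)
rows([tcpA(*footpt(t,58.3-(t-84)*.2),-6.7-(t-84)*.1,side=-1) for t in (84,86,88,90,92,94)])
E
```

```text
t 10.7 tcp [508.1  31.1  62. ] toolx [-0.997  0.075  0.   ] tooly [ 0.074  0.99  -0.117] z [-0.009 -0.117 -0.993] F [-0.4  2.2  1.7] gap 40.4
phi -6.7
A Y 66.6 Z 51.2
B Y 2.0 Z 58.8
fit lean 84.0 slide 1 cost 322.0 masks [1385]
fit lean 87.0 slide -3 cost 259.0 masks [1547]
t 10.9 tcp [508.   31.   61.9] toolx [-0.997  0.075  0.   ] tooly [ 0.074  0.99  -0.117] z [-0.009 -0.117 -0.993] F [1.9 2.1 0.9] gap 39.8
[-0.8, -0.1, -0.1] [-0.0, 0.0, 0.4]  world [509.  31.  62.]
[-0.8, 2.1, 0.3] [0.2, 0.0, 0.4]  world [509.  33.  61.]
[-0.9, 4.2, 0.7] [0.4, 0.0, 0.4]  world [509.  35.  61.]
[-0.9, 6.3, 1.3] [0.6, 0.0, 0.4]  world [509.  37.  60.]
[-0.9, 8.3, 1.8] [0.8, 0.0, 0.4]  world [510.  39.  59.]
[-0.9, 10.4, 2.5] [1.0, 0.0, 0.4]  world [510.  41.  58.]
```

Request:
move_arm(plan=[[[0,1.5,0.3],[0,0,0]],[[0,3,0.5],[0,0,0]],[[0,4.5,0.8],[0,0,0]],[[0,6,1.2],[0,0,0]],[[0,7.5,1.5],[0,0,0]],[[0,9,2],[0,0,0]],[[0,10.5,2],[0,0,0]],[[0,13,2],[0,0,0]]])

```text
time_s: 11.7
tcp_pos: [0.5088, 0.0436, 0.0583]
tcp_rot: [-0.117, -3.129, 0.184]
contact_force: [-0.5, -0.0, -0.5]
finger_gap: 0.0401
```

```bash
python3 - <<'E'
from h import *
rel()
b=fit(names=('side',),th0=86)
p=view('side','s4.png',(230,200,430,350),4,90)
for n in ('side','wrist','top'):
    p=snap(n)
    for t in ('angle_plate','leg_end','foot_end','bench_stop'):
        print(n,t,[(np.round(d['centre'],3).tolist(),round(d['score'],2)) for d in vision.landmark_of(p,t)][:2])
# target: upright tool, straight down beside foot
_,u,k=frame(0,85.3)
rows([tcpA(22,60,0,side=-1),tcpA(22,20,0,side=-1)])
E
```

```text
t 11.7 tcp [508.8  43.6  58.3] toolx [-0.997  0.075  0.001] tooly [ 0.074  0.99  -0.117] z [-0.009 -0.117 -0.993] F [-0.5 -0.  -0.5] gap 40.1
phi -6.7
A Y 79.1 Z 47.5
B Y 14.6 Z 55.1
fit lean 91.0 slide -3 cost 290.0 masks [1515]
t 11.8 tcp [509.   43.9  58.4] toolx [-0.997  0.074  0.   ] tooly [ 0.074  0.99  -0.117] z [-0.009 -0.117 -0.993] F [0.3 0.4 0.6] gap 40.6
side angle_plate [([0.507, -0.0, -0.005], 0.69), ([0.42, -0.039, -0.001], 0.22)]
side leg_end [([0.515, 0.088, 0.005], 0.61), ([0.488, -0.178, -0.0], 0.37)]
side foot_end [([0.505, -0.004, 0.07], 0.77)]
side bench_stop [([0.51, -0.103, 0.002], 0.86), ([0.37, 0.136, -0.002], 0.84)]
wrist angle_plate [([0.503, -0.003, -0.007], 0.88)]
wrist leg_end [([0.513, 0.089, -0.002], 0.59)]
wrist foot_end [([0.506, -0.0, 0.068], 0.72)]
wrist bench_stop [([0.502, -0.1, -0.002], 0.8)]
top angle_plate [([0.508, -0.003, -0.002], 0.59), ([0.504, -0.008, 0.069], 0.29)]
top leg_end []
top foot_end [([0.504, -0.008, 0.066], 0.66)]
top bench_stop [([0.469, -0.305, 0.004], 0.95), ([0.505, -0.098, 0.001], 0.9)]
t 12.6 tcp [509.   43.6  58.4] toolx [-0.997  0.075  0.   ] tooly [ 0.074  0.99  -0.117] z [-0.009 -0.117 -0.993] F [ 0.3  0.3 -0.1] gap 39.8
[-1.0, 5.7, -9.3] [-6.7, 0.0, 0.4]  world [510.  50.  67.]
[-1.0, 10.4, 30.4] [-6.7, 0.0, 0.4]  world [510.  50.  27.]
```

View pics/s4.png

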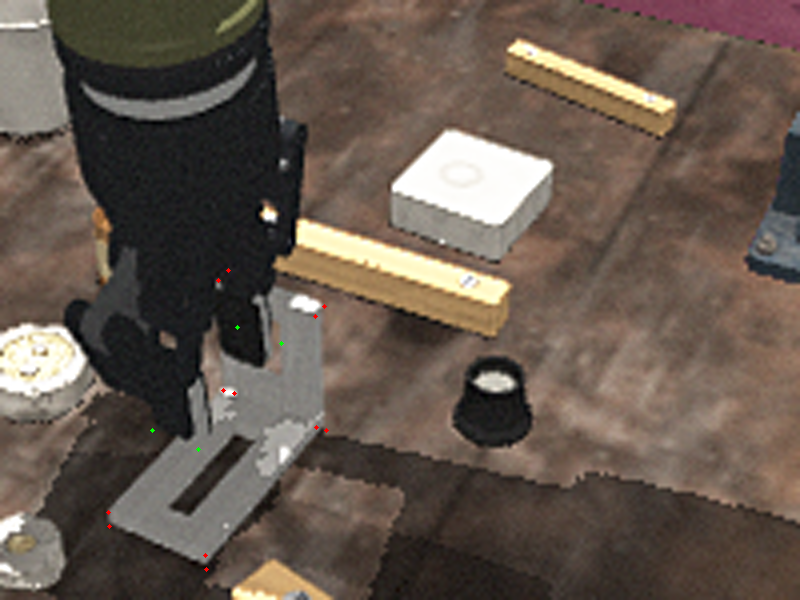

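The plate lies flat (foot top at (285–325, 290–310), leg end at (110–207, 515–560)), about 3 mm nearer the stop than the model. Next I shut the fingers, lean the gripper 15° away from the foot, lower beside it, then draw back.

```bash
python3 - <<'E'
from h import *
k=dict(S=27,zt=14,side=-1)
rows([tcpA(30,55,-15,**k),tcpA(22,28,-15,**k)])
E
```

```text
t 12.6 tcp [509.   43.6  58.4] toolx [-0.997  0.075  0.   ] tooly [ 0.074  0.99  -0.117] z [-0.009 -0.117 -0.993] F [ 0.3  0.3 -0.1] gap 39.8
[-0.9, -1.8, -6.4] [8.3, 0.1, 0.4]  world [510.  43.  65.]
[-0.8, -6.6, 21.3] [8.3, 0.1, 0.4]  world [509.  35.  38.]
```

Request:
move_arm(plan=[[[-1,0,-6],[3,0,0]],[[-1,0,-6],[6,0,0]],[[-1,-2,-6],[8,0,0]],[[-1,-2,0],[8,0,0]],[[-1,-4,7],[8,0,0]],[[-1,-5,13],[8,0,0]],[[-1,-6,18],[8,0,0]],[[-1,-6,21],[8,0,0]]], claw=-1)

```text
time_s: 13.4
tcp_pos: [0.5089, 0.0345, 0.0375]
tcp_rot: [-0.117, -3.103, 0.401]
contact_force: [-0.3, 0.5, 0.5]
finger_gap: 0.0003
```

```bash
python3 - <<'E'
from h import *
G.update(S=27.,zt=14.); rel()
b=fit(names=('side',),th0=86)
p=view('side','s5.png',(230,200,430,350),4,90)
k=dict(S=27,zt=14,side=-1)
rows([tcpA(Y,26,-15,**k) for Y in (5,-40)]+[tcpA(Y,26,-15,yaw=88.5,**k) for Y in (-60,-78)])
E
```

```text
t 13.4 tcp [508.9  34.5  37.5] toolx [-0.997  0.076  0.001] tooly [ 0.073  0.964 -0.254] z [-0.02  -0.253 -0.967] F [-0.3  0.5  0.5] gap 0.3
phi -14.7
A Y 48.1 Z 20.6
B Y 22.0 Z 27.4
fit lean 90.0 slide 0 cost 349.5 masks [1370]
t 13.5 tcp [508.9  34.7  37.7] toolx [-0.997  0.075  0.001] tooly [ 0.072  0.964 -0.254] z [-0.02  -0.253 -0.967] F [-0.5 -0.2  0.7] gap 0.1
t 13.55 tcp [509.2  34.8  38. ] toolx [-0.997  0.075  0.001] tooly [ 0.072  0.964 -0.254] z [-0.02  -0.253 -0.967] F [-0.6 -0.4  0.1] gap -0.1
[0.1, -16.2, 6.3] [0.3, 0.1, 0.4]  world [508.  18.  36.]
[0.4, -59.8, 17.7] [0.3, 0.1, 0.4]  world [504. -27.  36.]
[-1.9, -79.1, 22.8] [0.3, -0.8, -2.7]  world [505. -47.  36.]
[-2.7, -96.5, 27.4] [0.3, -0.8, -2.7]  world [504. -65.  36.]
```

View pics/s5.png

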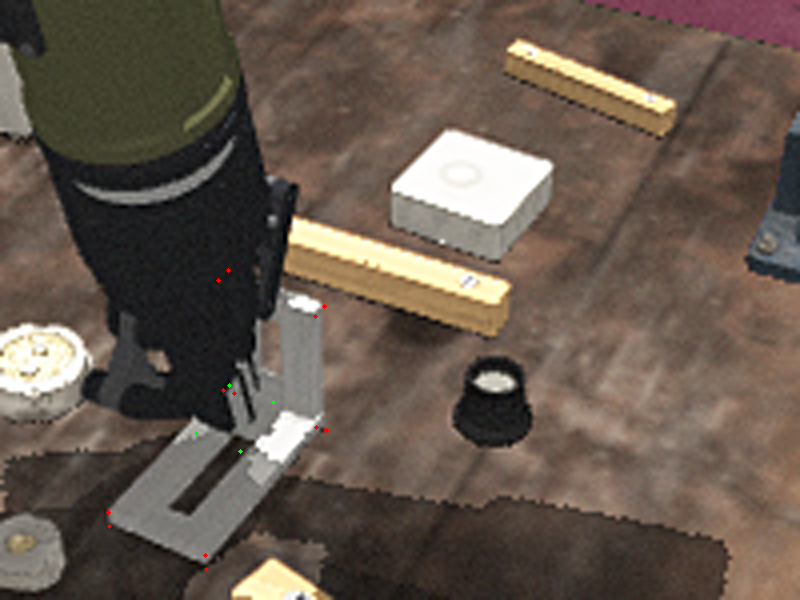

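The shut fingers are inside the L at (245,400). The gripper's −y knuckle (about (275,300)) hangs close to the foot's top, so I'll lean further (30°) and raise the contact slightly for clearance.

```bash
python3 - <<'E'
from h import *
k=dict(S=27,zt=14,side=-1)
rows([tcpA(24,34,-22,**k),tcpA(22,34,-30,**k),tcpA(5,34,-30,**k)])
E
```

```text
t 13.55 tcp [509.2  34.8  38. ] toolx [-0.997  0.075  0.001] tooly [ 0.072  0.964 -0.254] z [-0.02  -0.253 -0.967] F [-0.6 -0.4  0.1] gap -0.1
[-0.0, 1.7, -4.5] [7.3, 0.1, 0.4]  world [509.  38.  42.]
[-0.0, 1.3, -1.8] [15.3, 0.1, 0.4]  world [509.  37.  39.]
[0.1, -15.1, 2.5] [15.3, 0.1, 0.4]  world [508.  20.  39.]
```

Request:
move_arm(plan=[[[0,1.5,-4],[4,0,0]],[[0,1.7,-4.5],[7,0,0]],[[0,1.5,-3],[11,0,0]],[[0,1.3,-2],[15,0,0]],[[0,-2,-1],[15,0,0]],[[0,-5,0],[15,0,0]],[[0,-8,0.7],[15,0,0]],[[0,-9,1],[15,0,0]]])

```text
time_s: 14.35
tcp_pos: [0.5083, 0.0249, 0.0398]
tcp_rot: [-0.115, -3.015, 0.799]
contact_force: [0.8, -0.2, 0.4]
finger_gap: 0.0004
```

```bash
python3 - <<'E'
from h import *
G.update(S=27.,zt=14.); rel()
k=dict(S=27,zt=14,side=-1)
rows([tcpA(Y,34,-30,**k) for Y in (5,-30,-60)]+[tcpA(Y,34,-30,yaw=88.5,**k) for Y in (-60,-70,-78)])
E
```

```text
t 14.35 tcp [508.3  24.9  39.8] toolx [-0.997  0.077  0.   ] tooly [ 0.066  0.866 -0.495] z [-0.038 -0.494 -0.869] F [ 0.8 -0.2  0.4] gap 0.4
phi -29.7
A Y 33.8 Z 20.9
B Y 10.3 Z 34.3
t 14.35 tcp [508.3  24.9  39.8] toolx [-0.997  0.077  0.   ] tooly [ 0.066  0.866 -0.495] z [-0.038 -0.494 -0.869] F [ 0.8 -0.2  0.4] gap 0.4
[-0.1, -4.4, 3.0] [0.3, 0.1, 0.3]  world [508.  20.  39.]
[0.1, -34.8, 20.3] [0.3, 0.1, 0.3]  world [505. -15.  39.]
[0.3, -60.9, 35.2] [0.3, 0.1, 0.3]  world [503. -45.  39.]
[-2.0, -60.8, 35.1] [0.3, -1.5, -2.5]  world [505. -45.  39.]
[-2.5, -69.5, 40.1] [0.3, -1.5, -2.5]  world [505. -55.  39.]
[-2.9, -76.4, 44.0] [0.3, -1.5, -2.5]  world [504. -63.  39.]
```

Request:
move_arm(plan=[[[0,-3.5,2],[0,0,0]],[[0,-7,4],[0,0,0]],[[0,-11.5,6.5],[0,0,0]],[[0,-16,9],[0,0,0]],[[-0.5,-21,12],[0,0,-0.5]],[[-0.5,-26,15],[0,0,-0.7]],[[-0.5,-31,18],[0,0,-1]],[[-1,-35,20],[0,-0.5,-1]]])

```text
time_s: 15.15
tcp_pos: [0.5062, -0.016, 0.0395]
tcp_rot: [-0.086, -3.02, 0.8]
contact_force: [0.4, 2.4, 0.5]
finger_gap: -0.0002
```

```bash
python3 - <<'E'
from h import *
G.update(S=27.,zt=14.); rel()
p=view('side','s6.png',(230,200,430,350),4,90,O=G['O']+np.array([-3,-35,0]))
for n in ('side','wrist'):
    p=snap(n)
    for t in ('angle_plate','leg_end','foot_end','bench_stop'):
        print(n,t,[(np.round(d['centre'],3).tolist(),round(d['score'],2)) for d in vision.landmark_of(p,t)][:2])
k=dict(S=27,zt=14,side=-1)
rows([tcpA(Y,34,-30,yaw=88.5,**k) for Y in (-60,-70,-78)])
E
```

```text
t 15.15 tcp [506.2 -16.   39.5] toolx [-0.998  0.057  0.002] tooly [ 0.049  0.867 -0.495] z [-0.03  -0.494 -0.869] F [0.4 2.4 0.5] gap -0.2
phi -29.7
A Y -7.2 Z 20.6
B Y -30.6 Z 34.0
t 15.15 tcp [506.2 -16.   39.5] toolx [-0.998  0.057  0.002] tooly [ 0.049  0.867 -0.495] z [-0.03  -0.494 -0.869] F [0.4 2.4 0.5] gap -0.2
side angle_plate [([0.505, -0.019, -0.002], 0.93)]
side leg_end [([0.512, 0.061, 0.044], 0.79)]
side foot_end [([0.501, -0.053, 0.064], 0.73)]
side bench_stop [([0.464, -0.304, 0.0], 0.94), ([0.515, -0.1, -0.001], 0.88)]
wrist angle_plate [([0.503, -0.021, -0.003], 0.73)]
wrist leg_end [([0.511, 0.063, 0.04], 0.67)]
wrist foot_end [([0.501, -0.046, 0.062], 0.82), ([0.419, -0.041, 0.005], 0.38)]
wrist bench_stop [([0.465, -0.304, 0.003], 0.87), ([0.503, -0.104, -0.002], 0.58)]
t 15.7 tcp [506.1 -15.3  39.8] toolx [-0.998  0.057  0.002] tooly [ 0.049  0.867 -0.495] z [-0.03  -0.494 -0.869] F [-0.8  2.4  3.1] gap -0.1
[-0.5, -25.8, 15.2] [0.3, -1.0, -1.5]  world [505. -45.  39.]
[-0.8, -34.5, 20.2] [0.3, -1.0, -1.5]  world [505. -55.  39.]
[-1.1, -41.5, 24.1] [0.3, -1.0, -1.5]  world [504. -63.  39.]
```

View pics/s6.png

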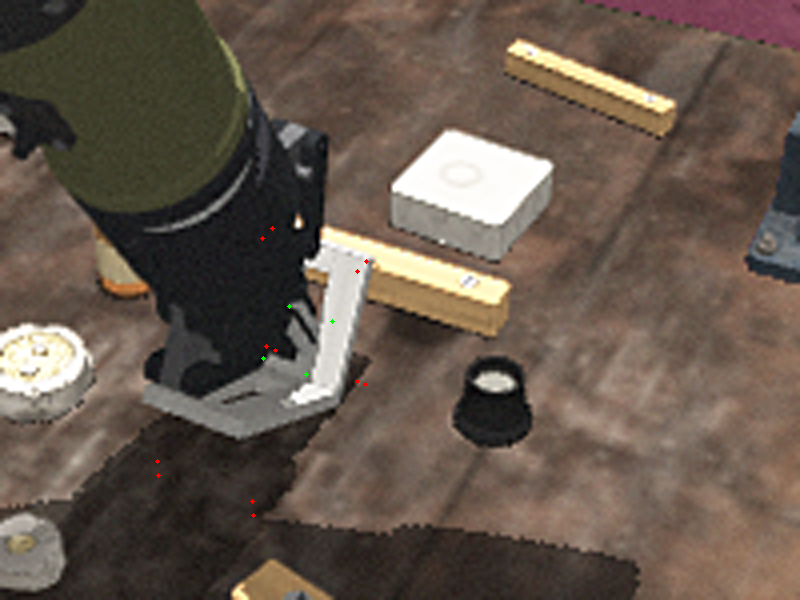

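The push at 34 mm height made the plate rock back up onto its edge: the foot top is near (345,250) and the leg end is raised about 42 mm, so bench friction is high. I'll ease it down again, taking contact higher on the foot first. Then I'll turn the gripper 90° so its knuckles clear the foot and draw from low down.

```bash
python3 - <<'E'
from h import *
G.update(S=27.,zt=14.); 
_,u,k3=frame(0,85.3)
b=fit(names=('side','wrist'),th0=64,O0=G['O']+u*-18)
k=dict(S=27,zt=14,side=-1,yaw=86.5)
rel()
rows([tcpA(-30.6,34,-30,**k),tcpA(-38,50,-30,**k)])
print(np.round(monitor.state()['joint_positions'],2))
E
```

```text
fit lean 66.0 slide 0 cost 10990.5 masks [24758]
t 15.9 tcp [506.1 -15.4  39.8] toolx [-0.998  0.057  0.002] tooly [ 0.049  0.867 -0.495] z [-0.03  -0.494 -0.869] F [-0.4  2.1  2.2] gap -0.4
phi -29.7
A Y -6.6 Z 20.9
B Y -30.0 Z 34.3
t 15.9 tcp [506.1 -15.4  39.8] toolx [-0.998  0.057  0.002] tooly [ 0.049  0.867 -0.495] z [-0.03  -0.494 -0.869] F [-0.4  2.1  2.2] gap -0.4
[0.8, -0.2, 0.6] [0.3, 0.0, 0.2]  world [505. -16.  39.]
[0.9, -14.6, -9.6] [0.3, 0.0, 0.2]  world [505. -23.  55.]
[ 0.22  0.57  1.86 -0.61  0.97 -0.87]
```

```bash
python3 - <<'E'
from h import *
k=dict(S=27,zt=14,side=-1,yaw=86.5)
L=[(-33,40),(-36.5,50)]+[(footpt(t,51)[0]-23.5,footpt(t,51)[1]) for t in (69,72,75,78,81,84,87,90)]+[(-11,50)]
rows([tcpA(*q,-29.7,**k) for q in L])
E
```

```text
t 15.9 tcp [506.1 -15.4  39.8] toolx [-0.998  0.057  0.002] tooly [ 0.049  0.867 -0.495] z [-0.03  -0.494 -0.869] F [-0.4  2.1  2.2] gap -0.4
[0.9, -5.4, -3.5] [0.0, 0.0, 0.2]  world [505. -18.  45.]
[0.9, -13.4, -10.4] [0.0, 0.0, 0.2]  world [505. -22.  55.]
[0.9, -11.7, -11.9] [0.0, 0.0, 0.2]  world [505. -20.  56.]
[0.9, -9.6, -13.7] [0.0, 0.0, 0.2]  world [505. -17.  56.]
[0.9, -7.5, -15.3] [0.0, 0.0, 0.2]  world [505. -14.  57.]
[0.8, -5.3, -16.8] [0.0, 0.0, 0.2]  world [506. -12.  57.]
[0.8, -2.9, -18.2] [0.0, 0.0, 0.2]  world [506.  -9.  57.]
[0.8, -0.6, -19.5] [0.0, 0.0, 0.2]  world [506.  -6.  57.]
[0.8, 1.9, -20.7] [0.0, 0.0, 0.2]  world [506.  -4.  57.]
[0.8, 4.4, -21.7] [0.0, 0.0, 0.2]  world [506.  -1.  56.]
[0.8, 8.8, -23.1] [0.0, 0.0, 0.2]  world [506.   4.  55.]
```

Request:
move_arm(plan=[[[0,-3.4,-2.5],[0,0,0]],[[0,-7,-5],[0,0,0]],[[0,-10,-7.5],[0,0,0]],[[0,-13.4,-10.4],[0,0,0]],[[0,-13,-10.8],[0,0,0]],[[0,-12,-11.8],[0,0,0]],[[0,-11,-12.5],[0,0,0]],[[0,-9.6,-13.7],[0,0,0]]])

```text
time_s: 16.7
tcp_pos: [0.506, -0.017, 0.0564]
tcp_rot: [-0.085, -3.02, 0.801]
contact_force: [0.6, 0.1, -0.7]
finger_gap: 0.0003
```

```bash
python3 - <<'E'
from h import *
G.update(S=27.,zt=14.); rel()
_,u,k3=frame(0,85.3)
b=fit(names=('side',),th0=70,O0=G['O']+u*-18)
k=dict(S=27,zt=14,side=-1,yaw=86.5)
L=[(footpt(t,51)[0]-23.5,footpt(t,51)[1]) for t in (72,75,78,81,84,87,90)]+[(-11,50),(-5,50)]
rows([tcpA(*q,-29.7,**k) for q in L])
E
```

```text
t 16.7 tcp [506.  -17.   56.4] toolx [-0.998  0.057  0.002] tooly [ 0.049  0.867 -0.496] z [-0.03  -0.495 -0.869] F [ 0.6  0.1 -0.7] gap 0.3
phi -29.7
A Y -8.2 Z 37.6
B Y -31.6 Z 50.9
fit lean 88.0 slide -20 cost 306.5 masks [1329]
t 16.8 tcp [506.1 -16.7  56.4] toolx [-0.998  0.057  0.002] tooly [ 0.048  0.867 -0.495] z [-0.03  -0.494 -0.869] F [ 0.1 -0.1  0.3] gap 0.2
[0.9, -0.3, 0.1] [0.0, 0.0, 0.3]  world [505. -17.  56.]
[0.9, 1.9, -1.6] [0.0, 0.0, 0.3]  world [505. -14.  57.]
[0.9, 4.1, -3.1] [0.0, 0.0, 0.3]  world [506. -12.  57.]
[0.9, 6.4, -4.5] [0.0, 0.0, 0.3]  world [506.  -9.  57.]
[0.8, 8.8, -5.8] [0.0, 0.0, 0.3]  world [506.  -6.  57.]
[0.8, 11.2, -6.9] [0.0, 0.0, 0.3]  world [506.  -4.  57.]
[0.8, 13.7, -7.9] [0.0, 0.0, 0.3]  world [506.  -1.  56.]
[0.8, 18.1, -9.3] [0.0, 0.0, 0.3]  world [506.   4.  55.]
[0.8, 23.4, -12.3] [0.0, 0.0, 0.3]  world [507.  10.  55.]
```

```bash
cat >> h.py <<'E'
def lm(names=('side','wrist'),things=('angle_plate','leg_end','foot_end','bench_stop')):
    for n in names:
        p=snap(n)
        for t in things: print(n,t,[(np.round(np.array(d['centre'])*1e3).astype(int).tolist(),round(d['score'],2)) for d in vision.landmark_of(p,t)][:2])
E
python3 - <<'E'
from h import *
_,u,k3=frame(0,85.3)
b=fit(names=('side',),th0=84,O0=G['O']+u*-38)
b=fit(names=('side',),th0=84,O0=G['O']+u*-30)
lm(('side','wrist','top'))
E
```

```text
fit lean 88.0 slide 0 cost 317.0 masks [1296]
fit lean 91.0 slide -9 cost 276.5 masks [1399]
side angle_plate [([503, -41, -5], 0.92)]
side leg_end [([510, 54, 3], 0.62)]
side foot_end [([506, -43, 70], 0.59)]
side bench_stop [([369, 136, 1], 0.73), ([466, -305, 3], 0.72)]
wrist angle_plate [([501, -43, -4], 0.87)]
wrist leg_end [([510, 52, -2], 0.74)]
wrist foot_end [([502, -41, 68], 0.77), ([508, 48, 0], 0.18)]
wrist bench_stop [([504, -104, -3], 0.97), ([466, -303, 2], 0.78)]
top angle_plate [([505, -41, -1], 0.93)]
top leg_end [([510, 48, 2], 0.81), ([505, -100, 5], 0.72)]
top foot_end [([503, -49, 70], 0.55)]
top bench_stop [([365, 137, 0], 0.88), ([470, -306, 3], 0.78)]
```

The plate is flat again; it slid toward the stop while settling, edge now at y about −42 mm. Next I back off, go upright and turn the gripper 90°.

```bash
python3 - <<'E'
from h import *
s,M=st(); o=np.array(s['tcp_pos'])*1e3
def P(x,y,z,yaw): return np.array([x,y,z],float),frame(0,yaw)[0]
rows([(o+[0,20,10],M),P(506,5,110,86),P(506,5,110,41),P(506,5,110,-4)])
E
```

```text
t 17.75 tcp [506.1 -17.   56.4] toolx [-0.998  0.057  0.002] tooly [ 0.049  0.867 -0.495] z [-0.03  -0.494 -0.869] F [-0.1 -0.   0.2] gap -0.3
t 17.75 tcp [506.1 -17.   56.4] toolx [-0.998  0.057  0.002] tooly [ 0.049  0.867 -0.495] z [-0.03  -0.494 -0.869] F [-0.1 -0.   0.2] gap -0.3
[1.2, 12.4, -18.6] [0.0, 0.0, 0.0]  world [506.   3.  66.]
[1.4, -7.4, -57.4] [-29.7, 0.1, 0.7]  world [506.   5. 110.]
[1.4, -7.4, -57.4] [-28.1, 11.8, 44.7]  world [506.   5. 110.]
[1.4, -7.4, -57.4] [-23.2, 23.4, 88.5]  world [506.   5. 110.]
```

Request:
move_arm(plan=[[[1,6,-9],[0,0,0]],[[1,12,-19],[0,0,0]],[[1,5,-40],[-8,0,0]],[[1,-3,-50],[-16,0,0]],[[1,-7,-57],[-24,0,0]],[[1,-7,-57],[-30,0,1]],[[1,-7,-57],[-30,3,10]],[[1,-7,-57],[-30,5,18]]])

```text
time_s: 18.55
tcp_pos: [0.5072, 0.0047, 0.1106]
tcp_rot: [-0.594, -3.081, -0.017]
contact_force: [0.3, -0.6, 0.0]
finger_gap: -0.0003
```

```bash
python3 - <<'E'
from h import *
def P(x,y,z,yaw): return np.array([x,y,z],float),frame(0,yaw)[0]
rows([P(506,0,110,-4)])
print(np.round(monitor.state()['joint_positions'],2))
E
```

```text
t 18.55 tcp [507.2   4.7 110.6] toolx [-0.928  0.372  0.005] tooly [0.372 0.928 0.01 ] z [-0.001  0.011 -1.   ] F [ 0.3 -0.6  0. ] gap -0.3
[-0.7, -4.8, 0.6] [0.3, -0.6, 72.2]  world [506.   0. 110.]
[-0.08  0.36  1.82  0.01  0.96 -1.28]
```

Request:
move_arm(plan=[[[0,-5,0],[0,0,8.5]],[[0,-5,0],[0,0,17]],[[0,-5,0],[0,0,25.5]],[[0,-5,0],[0,0,34]],[[0,-5,0],[0,0,42.5]],[[0,-5,0],[0,0,51]],[[0,-5,0],[0,0,59.5]],[[0,-5,0],[0,0,68]]])

```text
time_s: 19.35
tcp_pos: [0.5056, 0.0011, 0.1112]
tcp_rot: [-2.217, -2.213, -0.012]
contact_force: [-0.5, -0.3, -0.1]
finger_gap: 0.0004
```

```bash
python3 - <<'E'
from h import *
lm(('wrist','top'),('angle_plate','leg_end','foot_end'))
def P(x,y,z,yaw): return np.array([x,y,z],float),frame(0,yaw)[0]
rows([P(505,-8,60,-4),P(505,-8,30,-4)])
E
```

```text
wrist angle_plate [([614, -55, 2], 0.4)]
wrist leg_end [([511, 51, -4], 0.95)]
wrist foot_end []
top angle_plate []
top leg_end [([510, 46, 0], 0.76), ([414, -42, 0], 0.63)]
top foot_end [([502, -48, 64], 0.53)]
t 19.75 tcp [5.054e+02 3.000e-01 1.107e+02] toolx [-0.005  1.     0.011] tooly [ 1.     0.005 -0.001] z [-0.001  0.011 -1.   ] F [0.8 0.7 0.3] gap -0.1
[-8.9, -0.3, 50.6] [-0.1, -0.6, 4.3]  world [505.  -8.  60.]
[-9.2, -0.3, 80.6] [-0.1, -0.6, 4.3]  world [505.  -8.  30.]
```

Request:
move_arm(plan=[[[-4,0,15],[0,0,2]],[[-8,0,30],[0,0,3]],[[-9,0,45],[0,0,3]],[[-9,0,56],[0,0,3]],[[-9,0,66],[0,0,3]],[[-9,0,74],[0,0,3]],[[-9,0,79],[0,0,3]],[[-9,0,80],[0,0,3]]])

```text
time_s: 20.55
tcp_pos: [0.505, -0.0077, 0.0301]
tcp_rot: [-2.266, -2.161, -0.01]
contact_force: [0.5, 0.6, -1.0]
finger_gap: -0.0
```

```bash
python3 - <<'E'
from h import *
p=view('side','s7.png',(230,200,430,350),4)
def P(x,y,z,yaw): return np.array([x,y,z],float),frame(0,yaw)[0]
rows([P(505,-24,30,-3),P(505,-50,30,-2),P(505,-71,30,-1),P(505,-74,30,-1)])
E
```

```text
t 20.55 tcp [505.   -7.7  30.1] toolx [0.047 0.999 0.011] tooly [ 0.999 -0.047 -0.003] z [-0.002  0.011 -1.   ] F [ 0.5  0.6 -1. ] gap -0.0
t 20.6 tcp [505.2  -7.7  30.3] toolx [0.047 0.999 0.011] tooly [ 0.999 -0.047 -0.002] z [-0.002  0.011 -1.   ] F [-0.2 -0.3 -0.1] gap -0.2
[-16.3, 0.6, 0.1] [-0.1, -0.6, 0.3]  world [505. -24.  30.]
[-42.3, 1.8, -0.2] [-0.1, -0.6, -0.7]  world [505. -50.  30.]
[-63.2, 2.8, -0.4] [-0.1, -0.6, -1.7]  world [505. -71.  30.]
[-66.2, 2.9, -0.5] [-0.1, -0.6, -1.7]  world [505. -74.  30.]
```

View pics/s7.png

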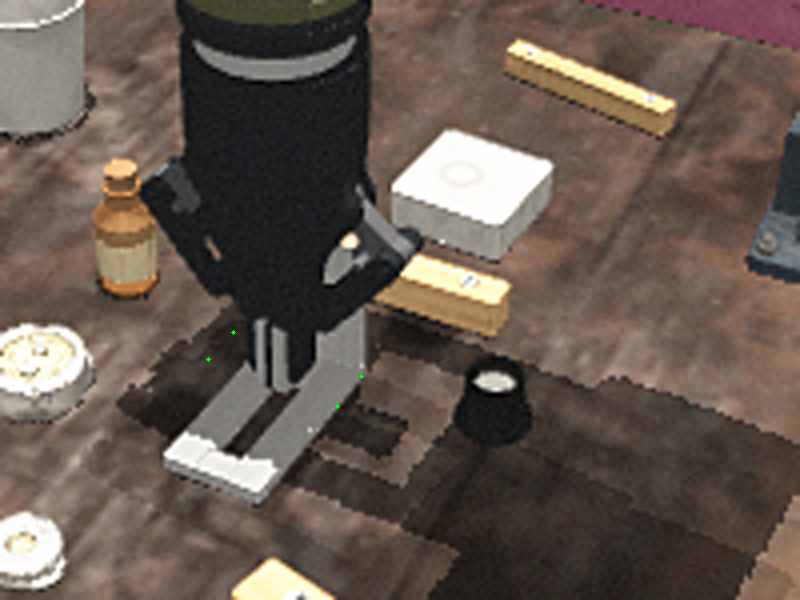

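The fingers are inside the L, upright at (290,370), with the knuckles along x and clear of the foot. Now draw it back from low down.

Request:
move_arm(plan=[[[-6,0,0],[0,0,0]],[[-12,0.5,0],[0,0,0]],[[-16,0.5,0],[0,0,0]],[[-20,1,0],[0,0,0]],[[-25,1,0],[0,0,0]],[[-30,1,0],[0,0,0]],[[-34,1.5,0],[0,0,-0.5]],[[-38,1.5,0],[0,0,-0.5]]])

```text
time_s: 21.4
tcp_pos: [0.505, -0.0459, 0.03]
tcp_rot: [-2.257, -2.172, -0.011]
contact_force: [0.1, 3.2, 3.2]
finger_gap: -0.0002
```

```bash
python3 - <<'E'
from h import *
st(); lm(('side','wrist','top'),('angle_plate','leg_end','foot_end','bench_stop'))
def P(x,y,z,yaw): return np.array([x,y,z],float),frame(0,yaw)[0]
rows([P(505,-60,30,-2),P(505,-68,30,-1.5),P(505,-71,30,-1)])
E
```

```text
t 21.4 tcp [505.  -45.9  30. ] toolx [0.039 0.999 0.011] tooly [ 0.999 -0.038 -0.002] z [-0.002  0.012 -1.   ] F [0.1 3.2 3.2] gap -0.2
side angle_plate [([503, -59, -2], 0.7)]
side leg_end [([512, 30, 13], 0.56)]
side foot_end [([506, -69, 71], 0.84)]
side bench_stop [([368, 139, -2], 0.91), ([512, -100, 0], 0.88)]
wrist angle_plate []
wrist leg_end [([509, 31, 3], 0.81)]
wrist foot_end [([504, -102, 1], 0.64)]
wrist bench_stop [([505, -103, -1], 0.6)]
top angle_plate []
top leg_end [([510, 26, 8], 0.71)]
top foot_end []
top bench_stop [([470, -308, 6], 0.75), ([367, 134, -2], 0.68)]
t 22.15 tcp [504.9 -45.7  29.7] toolx [0.039 0.999 0.011] tooly [ 0.999 -0.039 -0.002] z [-0.002  0.011 -1.   ] F [-0.3  2.  -0.7] gap 0.1
[-14.3, 0.7, -0.4] [-0.1, -0.6, -0.2]  world [505. -60.  30.]
[-22.3, 1.0, -0.5] [-0.1, -0.6, -0.7]  world [505. -68.  30.]
[-25.3, 1.1, -0.5] [-0.1, -0.6, -1.2]  world [505. -71.  30.]
```

```bash
python3 - <<'E'
from h import *
G['yaw']=86.5
for n in (('side',),('side','top')): fit(names=n,th0=84,O0=np.array([505,-60.,0]))
s,M=st(); print('wrist torque',np.round(s['wrist_torque'],2))
E
```

```text
fit lean 62.0 slide -20 cost 1098.5 masks [385]
fit lean 89.0 slide -4 cost 1066.0 masks [1032, 415]
t 22.45 tcp [504.8 -45.7  29.8] toolx [0.039 0.999 0.011] tooly [ 0.999 -0.039 -0.002] z [-0.002  0.011 -1.   ] F [ 1.   0.8 -0.3] gap -0.2
wrist torque [ 0.18 -0.    0.  ]
```

```bash
python3 - <<'E'
from h import *
G['yaw']=86.5; G.update(S=22,zt=14)
O=np.array([505.,-63,0])
view('side','a.png',(250,200,383,350),4,90,O=O); view('wrist','b.png',(120,60,480,510 if 0 else 480),1.0,90,O=O)
a=cv2.imread('pics/a.png'); b=cv2.imread('pics/b.png'); print(a.shape,b.shape)
b=cv2.resize(b,(268,int(b.shape[0]*268/b.shape[1]))); 
c=np.zeros((600,800,3),np.uint8); c[:a.shape[0],:a.shape[1]]=a; c[:b.shape[0],532:532+b.shape[1]]=b[:, :800-532]
cv2.imwrite('pics/c.png',c)
E
```

```text
t 22.45 tcp [504.8 -45.7  29.8] toolx [0.039 0.999 0.011] tooly [ 0.999 -0.039 -0.002] z [-0.002  0.011 -1.   ] F [ 1.   0.8 -0.3] gap -0.2
t 22.5 tcp [504.8 -45.7  29.8] toolx [0.039 0.999 0.011] tooly [ 0.999 -0.039 -0.002] z [-0.002  0.011 -1.   ] F [-0.1  1.1 -1.6] gap 0.1
(600, 532, 3) (420, 360, 3)
```

View pics/c.png

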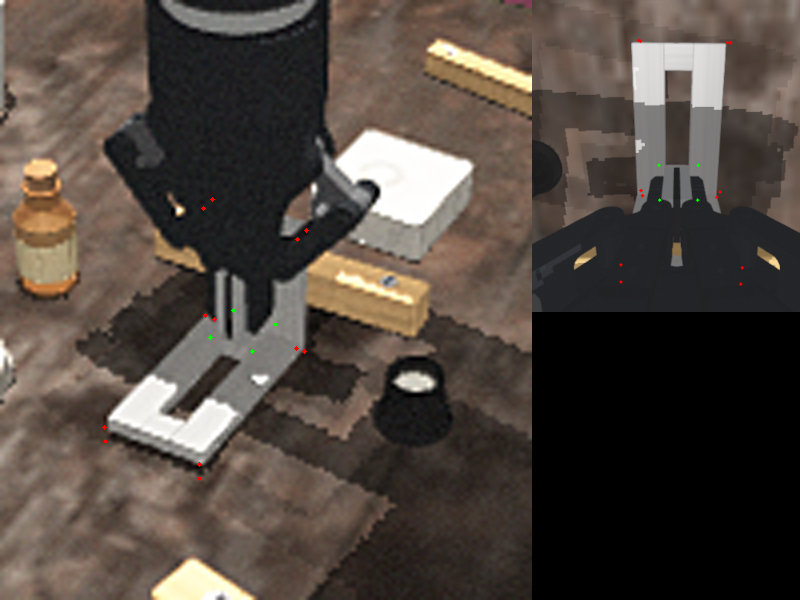

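The picture shows the fingers drawing the plate at (250,300), with the leg's free end (200,460) raised about 6 mm, roughly 4°. The thicker finger links must touch the top of the foot first. I'll lean the tool 8° so that only the tips bear, letting the leg settle gently, then continue.

Request:
move_arm(plan=[[[0.3,0,0],[0,-1,0]],[[0.5,0,0],[0,-2,0]],[[0.8,0,0],[0,-3,0]],[[1,0,0],[0,-4,0]],[[1.2,0,0],[0,-5,0]],[[1.5,0,0],[0,-6,0]],[[1.8,0,0],[0,-7,0]],[[2,0,0],[0,-8,0]]])

```text
time_s: 23.35
tcp_pos: [0.5048, -0.0441, 0.0299]
tcp_rot: [2.198, 2.115, -0.145]
contact_force: [-0.5, 0.6, 0.3]
finger_gap: -0.0001
```

```bash
cat >> h.py <<'E'
def fit3(names=('side','wrist'),x0=(505,-62,86.5,88)):
    # leg-only landmarks mean over several pictures
    acc={}
    for n in names:
        for _ in range(2):
            p=snap(n)
            for t in ('angle_plate','leg_end','foot_end'):
                for d in vision.landmark_of(p,t)[:1]:
                    if d['score']>.4: acc.setdefault(t,[]).append(np.array(d['centre'])*1e3)
    for t,v in acc.items(): print(t,np.round(np.median(v,0),1),'n',len(v),'sd',np.round(np.std(v,0),1))
E
python3 - <<'E'
from h import *
fit3(('side','wrist','top'))
s,M=st(); o=np.array(s['tcp_pos'])*1e3
rows([(o+[0,-10,0],M),(o+[0,-20,0],M)])
E
```

```text
angle_plate [505.3 -64.5  -1.2] n 4 sd [2.6 1.5 1.4]
leg_end [ 5.066e+02  2.740e+01 -2.000e-01] n 6 sd [1.6 2.2 1.8]
foot_end [504.8 -69.1  69.4] n 4 sd [23.  81.6 30.1]
t 24.55 tcp [504.9 -43.7  29.8] toolx [ 0.038  0.991 -0.128] tooly [ 0.999 -0.039 -0.002] z [-0.007 -0.128 -0.992] F [ 0.5  0.5 -0. ] gap -0.1
t 24.55 tcp [504.9 -43.7  29.8] toolx [ 0.038  0.991 -0.128] tooly [ 0.999 -0.039 -0.002] z [-0.007 -0.128 -0.992] F [ 0.5  0.5 -0. ] gap -0.1
[-9.9, 0.4, 1.3] [0.0, 0.0, 0.0]  world [505. -54.  30.]
[-19.8, 0.8, 2.6] [0.0, 0.0, 0.0]  world [505. -64.  30.]
```

Request:
move_arm(plan=[[[-2,0,0.3],[0,0,0]],[[-5,0,0.6],[0,0,0]],[[-8,0,1],[0,0,0]],[[-11,0,1.4],[0,0,0]],[[-14,0.5,1.8],[0,0,-0.5]],[[-17,0.5,2.2],[0,0,-0.5]],[[-19,0.5,2.5],[0,0,-1]],[[-20,0.5,2.6],[0,0,-1]]])

```text
time_s: 25.35
tcp_pos: [0.5047, -0.0641, 0.0298]
tcp_rot: [2.18, 2.135, -0.145]
contact_force: [-0.5, 1.9, 0.3]
finger_gap: 0.0003
```

```bash
python3 - <<'E'
from h import *
fit3(('side','wrist','top'))
lm(('wrist','top','side'),('bench_stop',))
for i in range(3): s,M=st()
E
```

```text
angle_plate [504.5 -82.6  -3.1] n 1 sd [0. 0. 0.]
leg_end [ 5.069e+02  8.800e+00 -2.000e-01] n 5 sd [2.5 2.8 1.9]
foot_end [503.9 -84.2  70.6] n 2 sd [1.1 1.6 1.3]
wrist bench_stop []
top bench_stop [([466, -302, 0], 0.67), ([505, -98, 1], 0.63)]
side bench_stop [([471, -303, 1], 0.83), ([369, 135, -3], 0.68)]
t 26.85 tcp [504.6 -63.9  29.8] toolx [ 0.021  0.992 -0.128] tooly [ 1.    -0.021 -0.005] z [-0.007 -0.128 -0.992] F [0.7 0.2 0.1] gap 0.1
t 26.85 tcp [504.6 -63.9  29.8] toolx [ 0.021  0.992 -0.128] tooly [ 1.    -0.021 -0.005] z [-0.007 -0.128 -0.992] F [0.7 0.2 0.1] gap 0.1
t 26.85 tcp [504.6 -63.9  29.8] toolx [ 0.021  0.992 -0.128] tooly [ 1.    -0.021 -0.005] z [-0.007 -0.128 -0.992] F [0.7 0.2 0.1] gap 0.1
```

Request:
move_arm(plan=[[[-1,0,0.1],[0,0,0]],[[-2,0,0.3],[0,0,0]],[[-2.8,0,0.4],[0,0,0]],[[-3.5,0,0.5],[0,0,0]],[[-4.2,0,0.6],[0,0,-0.5]],[[-5,0,0.7],[0,0,-0.5]],[[-5.5,0,0.7],[0,0,-0.5]],[[-6,0,0.8],[0,0,-0.5]]])

```text
time_s: 27.65
tcp_pos: [0.5045, -0.07, 0.0298]
tcp_rot: [2.171, 2.145, -0.146]
contact_force: [-1.8, 3.0, 1.0]
finger_gap: 0.0004
```

```bash
python3 - <<'E'
from h import *
st(); fit3(('side','top')); st()
E
```

```text
t 27.65 tcp [504.5 -70.   29.8] toolx [ 0.012  0.992 -0.128] tooly [ 1.    -0.013 -0.006] z [-0.007 -0.128 -0.992] F [-1.8  3.   1. ] gap 0.4
angle_plate [501.4 -87.3  -3.1] n 2 sd [1.7 1.4 1.1]
leg_end [ 5.051e+02  0.000e+00 -1.000e-01] n 4 sd [37.8 18.5  2.5]
foot_end [504.8 -86.8  71.2] n 2 sd [0.1 1.9 1.4]
t 28.45 tcp [504.5 -70.   29.8] toolx [ 0.012  0.992 -0.128] tooly [ 1.    -0.013 -0.006] z [-0.007 -0.128 -0.992] F [-0.5  1.1  1.1] gap 0.0
```

Request:
move_arm(plan=[[[-0.4,0,0],[0,0,0]],[[-0.8,0,0.1],[0,0,0]],[[-1.1,0,0.1],[0,0,0]],[[-1.4,0,0.2],[0,0,0]],[[-1.7,0,0.2],[0,0,0]],[[-2,0,0.2],[0,0,0]],[[-2,0,0.2],[0,0,0]],[[-2,0,0.2],[0,0,0]]])

```text
time_s: 29.25
tcp_pos: [0.5045, -0.0718, 0.0298]
tcp_rot: [2.172, 2.145, -0.145]
contact_force: [0.4, 3.8, -0.5]
finger_gap: 0.0004
```

Request:
move_arm(plan=[[[-0.3,0,0],[0,0,0]],[[-0.6,0,0.1],[0,0,0]],[[-0.9,0,0.1],[0,0,0]],[[-1.2,0,0.1],[0,0,0]],[[-1.5,0,0.2],[0,0,0]],[[-1.5,0,0.2],[0,0,0]],[[-1.5,0,0.2],[0,0,0]],[[-1.5,0,0.2],[0,0,0]]])

```text
time_s: 30.05
tcp_pos: [0.5045, -0.072, 0.0298]
tcp_rot: [2.173, 2.145, -0.143]
contact_force: [-0.2, 9.0, 0.5]
finger_gap: -0.0001
```

The tip is blocked: it moved only 0.2 mm while the force rose to 9 N, so the foot is against the stop. Back off gently, then lift.

Request:
move_arm(plan=[[[1,0,0],[0,0,0]],[[2,0,0],[0,0,0]],[[4,0,0],[0,0,0]],[[7,0,-1],[0,0,0]],[[12,0,-2],[0,0,0]],[[18,0,-10],[0,0,0]],[[20,0,-30],[0,0,0]],[[20,0,-60],[0,0,0]]])

```text
time_s: 30.85
tcp_pos: [0.5037, -0.0438, 0.0864]
tcp_rot: [2.175, 2.147, -0.147]
contact_force: [0.4, 0.0, -0.5]
finger_gap: 0.0
```

Request:
move_arm(plan=[[[20,0,-40],[0,0,0]],[[40,0,-80],[0,0,0]],[[80,0,-100],[0,0,0]],[[120,0,-120],[0,0,0]],[[160,0,-120],[0,0,0]],[[200,0,-120],[0,0,0]],[[220,0,-120],[0,0,0]],[[220,0,-120],[0,0,0]]])

```text
time_s: 31.65
tcp_pos: [0.5072, 0.1927, 0.178]
tcp_rot: [2.171, 2.152, -0.145]
contact_force: [-0.2, -0.7, -0.4]
finger_gap: -0.0001
```

```bash
python3 - <<'E'
from h import *
st(); fit3(('side','top','wrist')); 
lm(('top','side'),('bench_stop','loupe','acid_vial','mould_mid','bench_block','mould_small_0'))
# squareness in the top view: long edges of the plate's and the stop's masks
p=snap('top')
for t,z in (('angle_plate',.03),('bench_stop',.022)):
    for d in vision.cut_out(p,t):
        ys,xs=np.nonzero(d['region']); Q=np.array([ray(p,u,v,z)[:2] for u,v in zip(xs,ys)],np.float32)*1000
        print(t,round(d['score'],2),np.round(Q.min(0)),np.round(Q.max(0)),cv2.minAreaRect(Q))
from scipy.optimize import minimize
import h
best=[]
for n in ('side','top'):
    for yaw in (83,85,87,89,91,93):
        h.G['yaw']=yaw; print(n,yaw,end=' '); fit((n,),th0=88,O0=np.array([504.5,-91,0]))
E
```

```text
t 31.65 tcp [507.2 192.7 178. ] toolx [ 0.008  0.992 -0.124] tooly [ 1.    -0.009 -0.009] z [-0.01  -0.124 -0.992] F [-0.2 -0.7 -0.4] gap -0.1
angle_plate [503.8 -92.2  -0.8] n 4 sd [2.3 3.1 1.2]
leg_end [506.6  -0.6   1.6] n 3 sd [0.8 2.4 0.6]
foot_end [503.6 -90.9  70.5] n 4 sd [0.9 3.9 0.8]
top bench_stop [([505, -99, 0], 0.86), ([366, 138, -2], 0.58)]
top loupe [([411, -38, -1], 0.87)]
top acid_vial [([614, -55, 0], 0.63)]
top mould_mid [([607, 26, -1], 0.73)]
top bench_block [([490, -177, 7], 0.86)]
top mould_small_0 [([558, 118, 0], 0.55)]
side bench_stop [([368, 136, -2], 0.91), ([512, -99, 1], 0.9)]
side loupe [([415, -41, 0], 0.87), ([510, 2, 5], 0.67)]
side acid_vial [([612, -59, 4], 0.71)]
side mould_mid [([607, 27, 4], 0.81), ([417, -43, -3], 0.53)]
side bench_block [([490, -178, -1], 0.89)]
side mould_small_0 [([556, 119, 3], 0.89), ([417, -40, -3], 0.61)]
angle_plate 0.74 [477. -94.] [533.   3.] ((504.444580078125, -45.43016052246094), (55.56101608276367, 97.86366271972656), 0.41456523537635803)
bench_stop 0.79 [ 413. -321.] [ 515. -282.] ((464.790771484375, -300.158538
[... 303 characters left out ...]
081298828, 188.63938903808594), 73.9545669555664)
side 83 fit lean 92.0 slide -3 cost 237.0 masks [1497]
side 85 fit lean 92.0 slide -2 cost 187.0 masks [1472]
side 87 fit lean 92.0 slide -3 cost 128.5 masks [1533]
side 89 fit lean 89.0 slide 1 cost 140.5 masks [1487]
side 91 fit lean 86.0 slide 5 cost 129.0 masks [1508]
side 93 fit lean 83.0 slide 10 cost 163.0 masks [1486]
top 83 fit lean 92.0 slide -2 cost 406.5 masks [1262]
top 85 fit lean 92.0 slide -4 cost 353.5 masks [1334]
top 87 fit lean 92.0 slide -3 cost 269.5 masks [1190]
top 89 fit lean 92.0 slide -2 cost 226.0 masks [1154]
top 91 fit lean 88.0 slide 1 cost 188.5 masks [1212]
top 93 fit lean 89.0 slide -1 cost 226.0 masks [1235]
```

All checks agree: the plate is flat, foot up, edge at y about −92 mm against the stop face, yaw about 88–90° versus the stop's 88–90°, and the bystanders are where they were. Handing in.

```bash
python3 -c "
from h import *
st(); print(sign_off())"
```

```text
t 34.9 tcp [507.6 189.5 177.9] toolx [ 0.012  0.992 -0.125] tooly [ 1.    -0.013 -0.009] z [-0.011 -0.125 -0.992] F [-0.4 -0.1  1.1] gap -0.2
the job is handed in; nothing more can be done
None
```

I laid the angle plate down on its long leg and drew it back against the 140 mm bench stop. I handed the job in at 34.9 s, but no verdict came back.

**How it went:**
- **Tipping:** I pushed the leg's inner face with one fingertip until the plate passed its balance point. The other fingertip, near the foot's free end, then let it down slowly.
- **First draw-back:** I pushed the foot too high (34 mm) and the plate rocked back onto its edge, the leg lifting about 25°. I let it down again. It slid roughly 20 mm toward the stop during that, and I did not measure how fast it turned.
- **Second draw-back:** I turned the gripper 90° and pulled from low on the foot. The leg end lifted about 6 mm for a moment, until I leaned the tool so only the fingertips touched the foot.
- **At the stop:** I stopped pushing when the plate no longer moved and the measured force reached 9 N. Then I backed off and lifted clear.

**Last checks:**

| Check | Measured | Needed |
|---|---|---|
| Height of foot end | about 70 mm | above 64 mm |
| Height of leg end | about 0–2 mm | below 8 mm |
| Plate edge to stop face | edge at y ≈ −92 mm; face at y ≈ −90 to −92 mm | within 5 mm |
| Squareness to the stop | within about 2–3° | about 7° |
| Offset along the stop | about 1 mm (side camera: about 8 mm) | within 45 mm |
| Bystanders | within about 5 mm of their first positions (detection noise) | within 15 mm |

**Disagreements and gaps:**
- **Plate outline fits:** in the last single-camera fits, lean ranged from 83° to 92° depending on the assumed yaw; the leg-end height near zero shows the plate is flat.
- **Stop position:** the side camera put the stop's middle about 8 mm further out in x than the top camera did.
- **Last look:** these final checks are numbers only, because I had used all my picture views.

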